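Hold a casting plate flush on its gasket with a spacer

TASK

Lift the blue spacer block off the freely spinning turntable and slide it, upright and flat alongside the white plate, all the way down into the middle of the gap between the plate and the green rear stop, in the one casting jig whose gap is wide enough for it. Then push the plate with the spacer until it is flush against the black gasket of its frame and finish there, still gripping the spacer and keeping the plate pressed, since it springs back when let go. Push the plate with the spacer only, leave the other two jigs, the bottle, the jar and the tape alone, and keep the vial on the turntable standing.

Things in the scene. Friction and masses are not known exactly. Their poses are not given: they have to be found in the camera images.
- spacer: Loose blue plastic block standing upright on the turntable: 20 mm thick along its x, 44 mm wide along its y, 110 mm tall along its z, about 100 g. Origin: centre of its underside. Turned by half a turn about z it is the same. The thin white line is paint. Grip it across the 20 mm thickness near the top: when it is home in the gap, only what is more than 56 mm above its foot stands clear of the plate.
- turntable: Passive turntable: round grey foot under an aluminium disc of 230 mm diameter whose flat top is 40 mm above the bench. The disc spins freely about the vertical axis at the slightest push. Origin: on the axis, at bench level.
- jig_a: Casting jig fixed to the bench: dark base 130 x 100 x 12 mm (x, y, z; origin: centre of its underside), on it from +x to -x: aluminium frame (top 72 mm up) with black gasket (face at x = +39 mm), upright white plate, gap, green rear stop (64 mm wide along y, top 62 mm up) with a low black knob behind. The only jig with a wide enough gap: 28 mm at the start.
- gap (a point): Point in jig_a on the floor of the gap (top of the base, 12 mm above the bench), in the middle of the gap's width as it is at the start and of its length; axes as jig_a: +x points from the rear stop to the plate and gasket, y runs along the gap. A spacer of 20 mm centred here has 4 mm free on either side.
- plate: White ceramic plate of jig_a, upright: 8 mm thick along x, 84 mm wide along y, 55 mm tall, top edge 67.5 mm above the bench. Origin: centre of its lower edge. At rest it is at x = 18 mm in the frame of point gap, 8 mm short of the gasket; it slides towards +x to 26 mm, hard against the gasket. A spring pushes it back: 3 N to start it, 5 N at the gasket.
- jig_b: Casting jig fixed to the bench: dark base 130 x 100 x 12 mm (x, y, z; origin: centre of its underside), on it from +x to -x: aluminium frame (top 72 mm up) with black gasket (face at x = +39 mm), upright white plate, gap, green rear stop (64 mm wide along y, top 62 mm up) with a low black knob behind. Plate already flush and fixed, gap 12 mm: too narrow.
- jig_c: Casting jig fixed to the bench: dark base 130 x 100 x 12 mm (x, y, z; origin: centre of its underside), on it from +x to -x: aluminium frame (top 72 mm up) with black gasket (face at x = +39 mm), upright white plate, gap, green rear stop (64 mm wide along y, top 62 mm up) with a low black knob behind. Plate already flush and fixed, gap 12 mm: too narrow.
- vial: Bystander: small amber vial with a white cap, 28 mm diameter, 55 mm tall, standing on the turntable, opposite the spacer. Origin: centre of its underside. It may ride round with the disc but must stay standing on it.
- bottle: Bystander: clear bottle with a blue cap, 68 mm diameter, 130 mm tall, on the bench beyond the jigs. Origin: centre of its underside.
- jar: Bystander: glass jar with a green lid, 72 mm diameter, 85 mm tall, on the bench beyond the jigs. Origin: centre of its underside.
- tape: Bystander: yellow ring of tape lying flat, 90 mm diameter, 20 mm high, on the bench beyond the jigs. Origin: centre of its underside.
There are look-alikes about, which are no part of the job. Of the things that look like the spacer, the middle-sized one is meant.

How it is judged:
By the outcome, as a careful person would: the job done as asked, in the order asked, and still so for the second after the job is handed in, while the arm keeps its last pose, push and grip.
It also fails if it takes over 38 s, if anything falls off the work surface, if the arm or the gripper's body presses on something with over 40 N, if the wrist force passes 120 N, or if a joint passes its speed limit or range.

ROBOT

A 6-joint arm with a two-finger parallel gripper is mounted at the origin on the work surface. World frame = base frame: x ahead of the robot, y to its left, z up, the work surface at z = 0. Lengths are in m, angles in rad, forces in N, time in s.
With the tool pointing down it reaches from about 0.3 to 0.775 m from the base axis. Payload 14.6 kg.
Tool frame: the origin (TCP) lies at the very end of the fingers, on their centre line; the grasp point (between the pads) lies 19 mm behind it; y points along the fingers, z is the direction in which the jaws open and shut, and the axes are right-handed (so a half turn about y gives the same grasp; the last joint's range is limited). The gripper opens to 94 mm and grips with 3 to 60 N. Pads are 16 mm wide; open, the fingers measure 119 mm over their backs; the gripper's body (75 mm by 177 mm) begins 78 mm behind the grasp point.
Start: joints at [-0.067, 0.3, 1.521, -0, 1.321, -0.067], TCP at [0.55, -0, 0.168] pointing down, gripper open.
Joint ranges: [-3.03, 3.03], [-0.79, 2.21], [0.23, 2.52], [-1.04, 4.18], [0, 3.07], [-2.55, 2.55]. Speed limits (rad/s): [2.22, 2.22, 2.57, 3.14, 3.14, 3.14].

INTERFACE

Orientations are given as [roll, pitch, yaw] about the fixed x, y, z axes, in that order (R = Rz(yaw) Ry(pitch) Rx(roll)).
In Python, from station import get_obs, camera, job gives the robot as it stands.
- The arm moves only by the tool step_arm, never from a script. Its argument "targets" is a list of rows, each a list of 6 numbers: the shift along the tool's x, y, z in mm, then the turn, a rotation vector about the tool's x, y, z in degrees. In form: [[dx, dy, dz, rx, ry, rz], ...]. A call has 1 to 12 rows; each row shifts and turns the commanded pose from where the row before left it, along the tool's axes as they then stand; what a row does not reach is not made up. A row lasts 1/8 s, in which the tool goes at most 62.5 mm and 10.7 degrees, less where a joint would pass 70% of its speed; a pose out of reach is approached as far as the arm can. A call is refused whole if a number of a shift passes 62.5 or a number of a turn 10.7, either way. A call with a gripper value outside its range is refused whole. "gripper" is the opening, from -1 (shut) to 1 (fully open), set as the call begins (left out, the last holds). The fingers move at their own pace and stop on an object; "squeeze" is the grip in N (left out, the last holds). Time passes only in rows, so rows that do not move let the fingers close. It gives the time, the measured TCP pose, the force and the opening at its end, in the units of the state.
- get_obs(): the state, without advancing time (a new reading comes with each control period).
- camera(name): name is "scene" or "side" or "wrist"; returns a dict with "pixels" (400x640x3 uint8, red, green, blue), "intrinsics" (3x3 intrinsics, pixels), "R" (3x3) and "t" (3): a world point X has camera coordinates R X + t; the wrist camera has in their place "tool_from_camera" (4x4, takes a point from camera to tool coordinates, whose origin is the TCP and whose axes are the tool frame's). Camera axes: x right, y down, z forward; pixel columns grow to the right and rows downward; lengths in m; the calibration is good to about 2 mm. A picture is of the moment at which its call begins: read the wrist's pose just before it. There is no depth.
- job.hand_in(): hands the job in, once; it reports no verdict.
The state is a dict: "time_s": time; "qpos": joint angles; "joint_vel": joint speeds; "tau": joint torques, N m; "ee_pos": TCP position; "eef_rot": TCP orientation; "force": force on the tool from outside, world axes, zero at the start; "moment": the same for the moment, N m; "grip_width": finger opening in m.
Only numpy, scipy, OpenCV 4.12 (cv2) and the standard library are available. Lean on these libraries where they do the work, as an engineer would, in place of code of your own. Each camera call takes 0.05 s, during which the arm holds its last target.

## Working session

There is one attempt and no reset: what is moved stays moved. The work goes in short steps, Python scripts to look and compute and a tool call to move; the robot and the scene stay as the last step left them, time stands still between calls to the robot, and variables do not carry over. Pictures are saved under pics/ and viewed, and the job is handed in when it is done.

Besides the shell and the picture viewer there is one more tool, called in YAML: its name, and indented under it one key for each argument. step_arm: Moves the arm, as the interface text tells. Its arguments: {"type":"object","properties":{"targets":{"type":"array","items":{"type":"array","items":{"type":"number"}}},"gripper":{"type":"number"},"squeeze":{"type":"number"}},"required":["targets"]}

```bash
mkdir -p pics; ls
python3 - <<'E'
from station import get_obs,camera
import cv2
o=get_obs();print({k:(v if not hasattr(v,'round') else v) for k,v in o.items()})
for n in ["scene","side","wrist"]:
    c=camera(n);cv2.imwrite(f"pics/{n}0.png",c["pixels"][:,:,::-1])
    print(n,c["intrinsics"]); print({k:c[k] for k in c if k not in("pixels","intrinsics")})
E
```

```text
pics
{'time_s': 0.0, 'qpos': array([-6.66098085e-02,  3.00492097e-01,  1.52160470e+00, -1.50327210e-05,
        1.32070141e+00, -6.66068612e-02]), 'joint_vel': array([ 0.00031519,  0.00085948,  0.00153066,  0.00053486, -0.00046531,
       -0.00131223]), 'tau': array([-1.53750298e-03, -5.31805658e+01, -3.52735734e+01,  7.07558286e-02,
        2.43994006e-02, -4.79655944e-05]), 'ee_pos': array([5.49680883e-01, 8.46319031e-06, 1.67464851e-01]), 'eef_rot': array([-1.57200018e+00,  6.57106833e-05, -1.57079558e+00]), 'force': array([ 0.3854501 , -0.47991453,  1.07844704]), 'moment': array([-0.00864908,  0.00520641,  0.04794037]), 'grip_width': 0.09386301171043528}
scene [[382.62184975   0.         321.01226112]
 [  0.         382.62184975 193.09961824]
 [  0.           0.           1.        ]]
{'R': array([[-0.70941521,  0.70462442,  0.0153131 ],
       [ 0.41248737,  0.43271319, -0.80163175],
       [-0.57147549, -0.56237329, -0.59762199]]), 't': array([ 0.36393931, -0.14937963,  1.11826498])}
side [[435.30439034   0.         319.53425637]
 [  0.         435.30439034 198.60423946]
 [  0.           0.           1.        ]]
{'R': array([[ 0.91374437, -0.40619258,  0.00887735],
       [-0.23721873, -0.5511158 , -0.79999916],
       [ 0.32984617,  0.72888885, -0.59993545]]), 't': array([-0.44575448,  0.16894557,  0.97995543])}
wrist [[285.43186433   0.         326.1875588 ]
 [  0.         285.43186433 195.93391905]
 [  0.           0.           1.        ]]
{'tool_from_camera': array([[-4.43630907e-06,  9.72123887e-01,  2.34467800e-01,
        -6.82568628e-02],
       [-2.99989885e-03, -2.34466758e-01,  9.72119509e-01,
        -2.17083159e-01],
       [ 9.99995500e-01, -6.99067060e-04,  2.91731349e-03,
         3.18572666e-04],
       [ 0.00000000e+00,  0.00000000e+00,  0.00000000e+00,
         1.00000000e+00]])}
```

View pics/scene0.png

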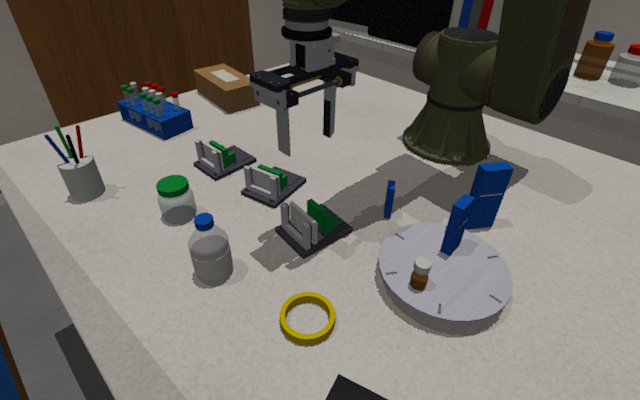

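View pics/side0.png

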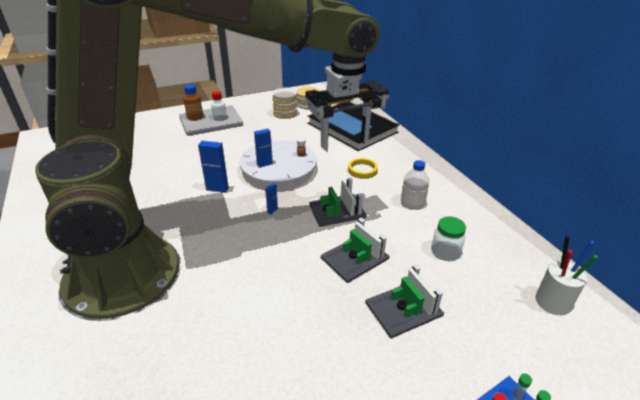

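View pics/wrist0.png

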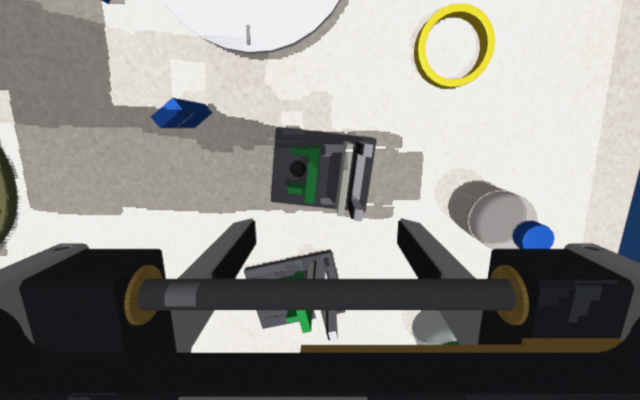

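The blue look-alikes are the small block on the bench, scene (390,200), the large block on the bench, scene (487,195), and the block on the turntable, scene (458,224). The middle-sized one, on the turntable, fits the description. I'll check it and the jig gaps in enlarged crops.

Run:
```python
import cv2,numpy as np
s=cv2.imread("pics/scene0.png");d=cv2.imread("pics/side0.png");w=cv2.imread("pics/wrist0.png")
def cr(im,x0,y0,x1,y1,W,H): return cv2.resize(im[y0:y1,x0:x1],(W,H),interpolation=cv2.INTER_CUBIC)
a=cr(s,180,130,360,265,400,300);b=cr(s,370,150,530,330,400,300+0)
c=cr(d,190,110,330,215,400,300);e=cr(d,300,170,460,340,400,300)
cv2.imwrite("pics/crop1.png",np.vstack([np.hstack([a,b]),np.hstack([c,e])]))
cv2.imwrite("pics/crop2.png",cr(w,230,100,410,235,800,600))
```

```text
(no output)
```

View pics/crop1.png

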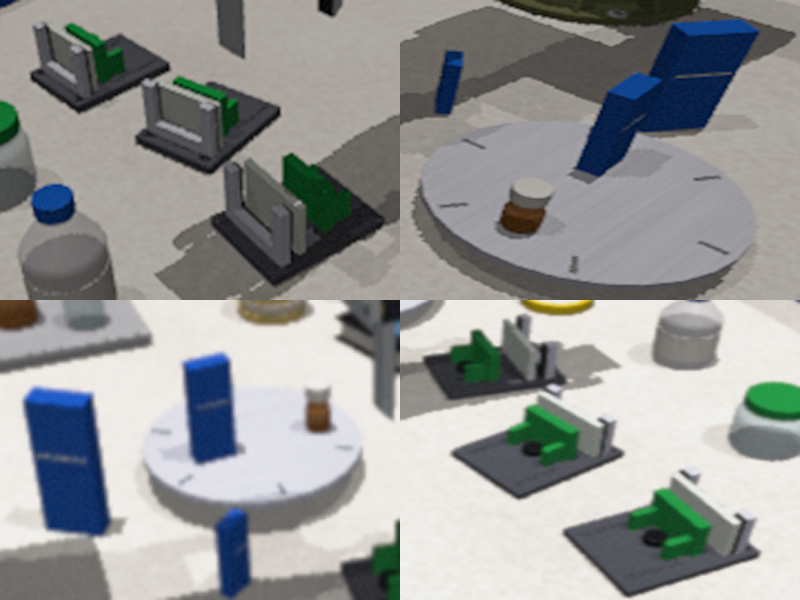

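View pics/crop2.png

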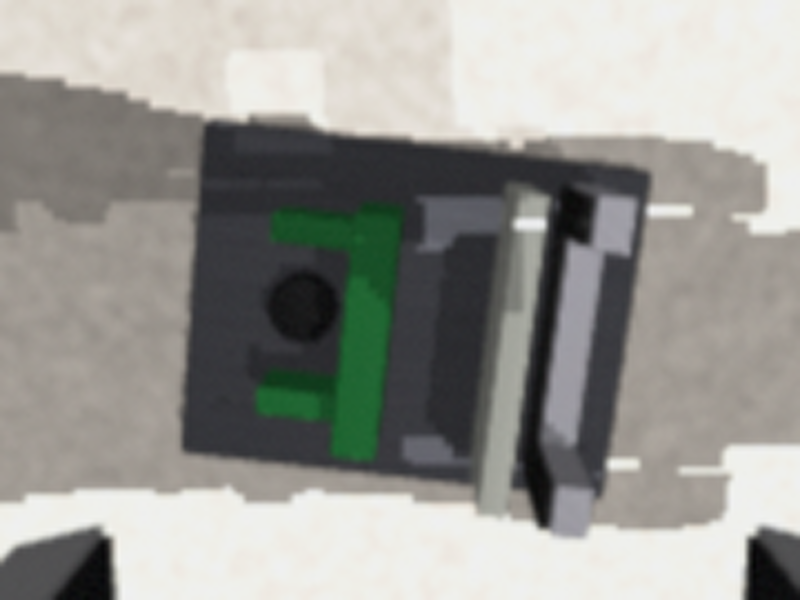

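The crops show that only the nearest jig, scene (313,225) and wrist (325,170), has a gap between plate and stop, so it is jig_a. The medium block at scene (458,224) stands on the turntable, so it is the spacer. Next I'll get rough positions from scene and side.

```bash
cat > h.py <<'E'
import numpy as np,cv2
from scipy.spatial.transform import Rotation as Ro
from station import get_obs,camera
def grab(n):
    o=get_obs();c=camera(n);K=c["intrinsics"]
    if n=="wrist":
        Rt=Ro.from_euler('xyz',o["eef_rot"]).as_matrix();T=c["tool_from_camera"]
        Rwc=Rt@T[:3,:3];p=Rt@T[:3,3]+o["ee_pos"]
    else: Rwc=c["R"].T;p=-c["R"].T@c["t"]
    return dict(im=c["pixels"][:,:,::-1].copy(),K=K,R=Rwc,p=p,o=o)
def ray(v,uv):
    uv=np.atleast_2d(uv).astype(float)
    d=np.c_[(uv[:,0]-v["K"][0,2])/v["K"][0,0],(uv[:,1]-v["K"][1,2])/v["K"][1,1],np.ones(len(uv))]@v["R"].T
    return d
def onz(v,uv,z):
    d=ray(v,uv);return v["p"]+d*((z-v["p"][2])/d[:,2:])
def tri(v1,a,v2,b):
    d1=ray(v1,a)[0];d2=ray(v2,b)[0];d1/=np.linalg.norm(d1);d2/=np.linalg.norm(d2)
    s=np.linalg.lstsq(np.c_[d1,-d2],v2["p"]-v1["p"],rcond=None)[0]
    x1=v1["p"]+s[0]*d1;x2=v2["p"]+s[1]*d2
    return (x1+x2)/2,np.linalg.norm(x1-x2)*1000
def proj(v,X):
    c=(np.atleast_2d(X)-v["p"])@v["R"];return c[:,:2]/c[:,2:]*v["K"][0,0]+v["K"][:2,2]
def zoom(im,x0,y0,x1,y1,f,name):
    cv2.imwrite("pics/"+name,cv2.resize(im[y0:y1,x0:x1],None,fx=f,fy=f,interpolation=cv2.INTER_CUBIC))
E
python3 - <<'E'
from h import *
s=grab("scene");d=grab("side");w=grab("wrist")
zoom(s["im"],430,180,500,265,7,"z_s.png");zoom(d["im"],240,120,290,175,10,"z_d.png")
# turntable disc grey ellipse centre rough
print("tt", onz(s,[444,270],.04),onz(d,[279,162],.04))
print("vial",onz(s,[420,288],.04),onz(d,[301,155],.04))
print("spacer foot",onz(s,[452,248],.04),onz(d,[264,163],.04))
for p in [(276,128),(375,140),(365,210),(272,201)]: print("base corner",onz(w,p,.012))
E
```

```text
tt [[0.48071196 0.27099284 0.04      ]] [[0.46503652 0.2448103  0.04      ]]
vial [[0.54460348 0.26396607 0.04      ]] [[0.53979141 0.25619951 0.04      ]]
spacer foot [[0.42193075 0.2528807  0.04      ]] [[0.42258774 0.25694883 0.04      ]]
base corner [[0.48746691 0.06716446 0.012     ]]
base corner [[0.61387871 0.05217436 0.012     ]]
base corner [[ 0.60401748 -0.04136171  0.012     ]]
base corner [[ 0.47812425 -0.02862848  0.012     ]]
```

View pics/z_s.png

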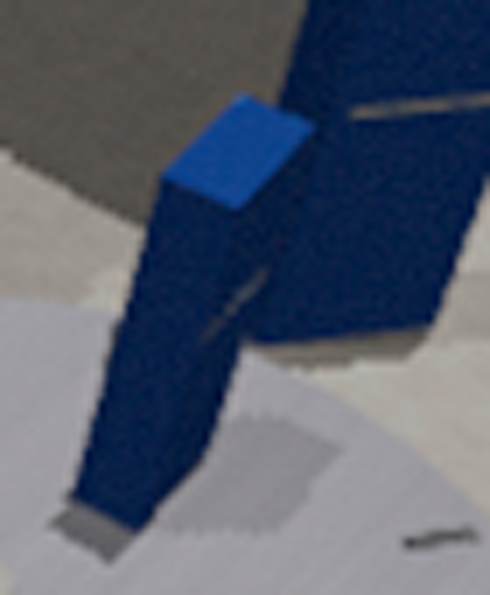

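View pics/z_d.png

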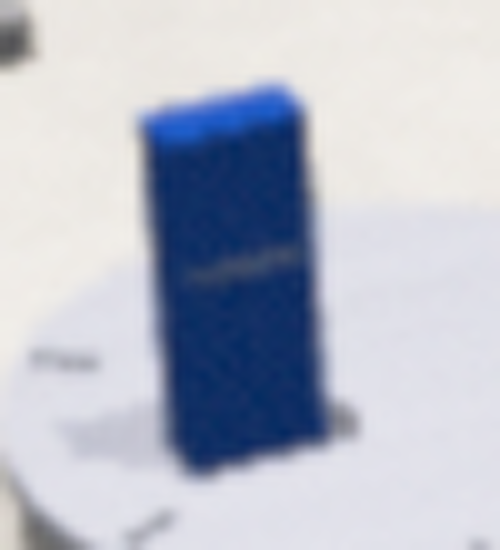

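Run:
```python
from h import *
s=grab("scene");d=grab("side")
A=[(464.6,193.6),(475,197.9),(463.9,209.9),(453.3,205.4)]
B=[(254,132.2),(267.8,128.5),(270.5,130.5),(255.2,134.3)]
print(tri(s,np.mean(A,0),d,np.mean(B,0)))
P=onz(s,A,.15);Q=onz(d,B,.15)
print(P.round(4),P.mean(0));print(Q.round(4),Q.mean(0))
for X in(P,Q):
  for i in range(4):
    e=X[(i+1)%4]-X[i];print(np.linalg.norm(e).round(4),np.degrees(np.arctan2(e[1],e[0])).round(1))
```

```text
(array([0.42199372, 0.24989915, 0.14773048]), np.float64(0.6844794027667745))
[[0.404  0.24   0.15  ]
 [0.4024 0.2585 0.15  ]
 [0.4461 0.2615 0.15  ]
 [0.448  0.2433 0.15  ]] [0.42511473 0.25079995 0.15      ]
[[0.3992 0.2502 0.15  ]
 [0.4412 0.256  0.15  ]
 [0.4444 0.2418 0.15  ]
 [0.3987 0.2374 0.15  ]] [0.42088352 0.2463673  0.15      ]
0.0186 95.1
0.0438 3.9
0.0183 -83.9
0.0441 -175.7
0.0424 7.8
0.0145 -77.5
0.0459 -174.4
0.0129 87.6
```

Run:
```python
from h import *
s=grab("scene");d=grab("side")
zoom(d["im"],195,135,285,220,7,"z_d2.png")
print("big foot scene", onz(s,[(471,227),(495,227)],0))
print("big foot side", onz(d,[(205,190),(226,192)],0),"top",tri(s,(492,168),d,(212,144)))
print("small foot", onz(s,[387,219],0),onz(d,[271,213],0))
```

```text
big foot scene [[0.29266321 0.23401169 0.        ]
 [0.25518084 0.26998562 0.        ]]
big foot side [[0.24082354 0.24735519 0.        ]
 [0.29318292 0.21429516 0.        ]] top (array([0.27993998, 0.233924  , 0.14615358]), np.float64(4.461351988269192))
small foot [[0.40195355 0.09288183 0.        ]] [[0.3792318  0.07378087 0.        ]]
```

View pics/z_d2.png

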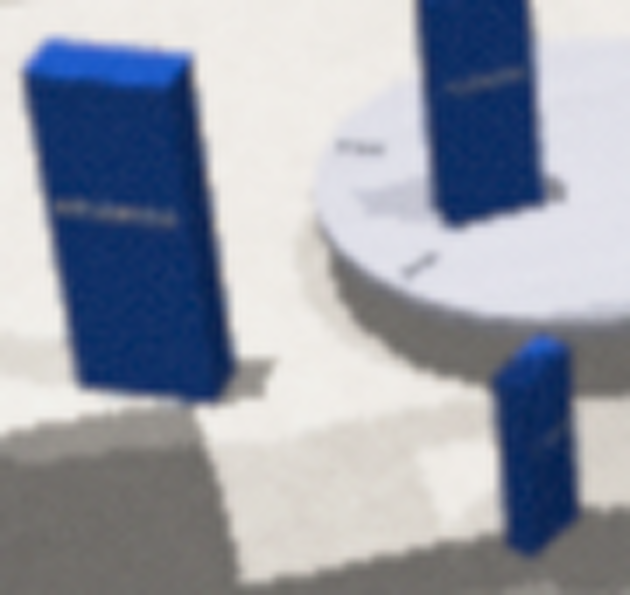

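step_arm:
  targets:
    - [0,-35,0,0,0,0]
    - [0,-35,0,0,0,0]
    - [-25,0,-14,0,0,0]
    - [-25,0,-14,0,0,0]
    - [-25,0,-14,0,0,0]
    - [-25,0,-14,0,0,0]
    - [-25,0,-14,0,0,0]
    - [-25,0,-14,0,0,0]
    - [-25,0,-14,0,0,0]
    - [-20,0,-10,0,0,0]
    - [0,0,0,0,0,0]
    - [0,0,0,0,0,0]
  gripper: 1
  squeeze: 40

```text
time_s: 2.0
ee_pos: [0.4422, 0.1946, 0.2381]
eef_rot: [-1.571, -0.0, -1.571]
force: [0.3, 0.2, 0.4]
grip_width: 0.0938
```

Run:
```python
from h import *
import pickle
w=grab("wrist");cv2.imwrite("pics/w1.png",w["im"]);pickle.dump(w,open("w1.pkl","wb"))
print(w["o"]["ee_pos"],w["o"]["eef_rot"],w["o"]["qpos"],w["o"]["time_s"])
```

```text
[0.44222323 0.19460459 0.23805087] [-1.57070289e+00 -1.00843518e-04 -1.57079487e+00] [ 3.38811732e-01  1.01550237e-01  1.59596867e+00 -1.27188028e-04
  1.44401913e+00  3.38826348e-01] 2.0
```

View pics/w1.png

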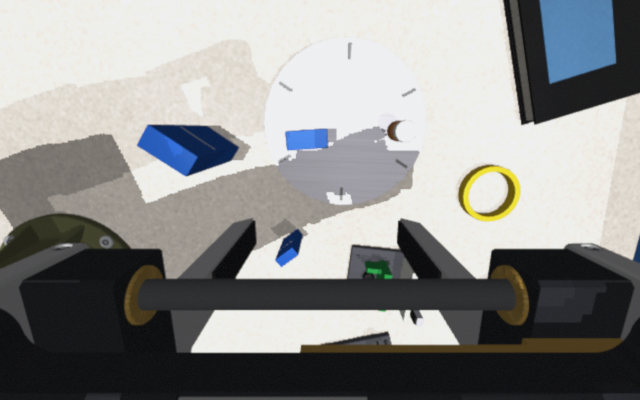

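The wrist view shows the bright top of the spacer at about (307,139), the vial at (402,131), the disc centred at about (345,122), and jig_a at (378,270).

Run:
```python
from h import *
import pickle
w=pickle.load(open("w1.pkl","rb"))
im=w["im"];hsv=cv2.cvtColor(im,cv2.COLOR_BGR2HSV)
m=cv2.inRange(hsv,(100,150,140),(125,255,255));m[:,:270]=0;m[:,345:]=0;m[:110]=0;m[165:]=0
cs,_=cv2.findContours(m,cv2.RETR_EXTERNAL,cv2.CHAIN_APPROX_NONE);c=max(cs,key=cv2.contourArea)
r=cv2.minAreaRect(c);b=cv2.boxPoints(r);print(r,b.round(1))
zoom(im,270,105,350,170,9,"z_w1.png")
s=grab("scene");d=grab("side");ctr=np.mean(b,0)
print("h",tri(s,(464.2,201.7),w,ctr),tri(d,(261.9,131.4),w,ctr))
P=onz(w,b,.15);print(P.round(4),onz(w,ctr,.15))
for i in range(4):
    e=P[(i+1)%4]-P[i];print(np.linalg.norm(e).round(4),np.degrees(np.arctan2(e[1],e[0])).round(1))
```

```text
((306.343994140625, 139.17611694335938), (17.75529670715332, 40.22921371459961), 86.53176879882812) [[285.7 131.5]
 [325.9 129.1]
 [327.  146.8]
 [286.8 149.3]]
h (array([0.42260027, 0.25016798, 0.1478779 ]), np.float64(0.574415916827261)) (array([0.42223946, 0.25050392, 0.14755116]), np.float64(0.5195786184449044))
[[0.4013 0.2584 0.15  ]
 [0.4432 0.2608 0.15  ]
 [0.4443 0.2426 0.15  ]
 [0.4018 0.2401 0.15  ]] [[0.42264752 0.25052639 0.15      ]]
0.0419 3.4
0.0183 -86.5
0.0425 -176.6
0.0183 91.7
```

View pics/z_w1.png

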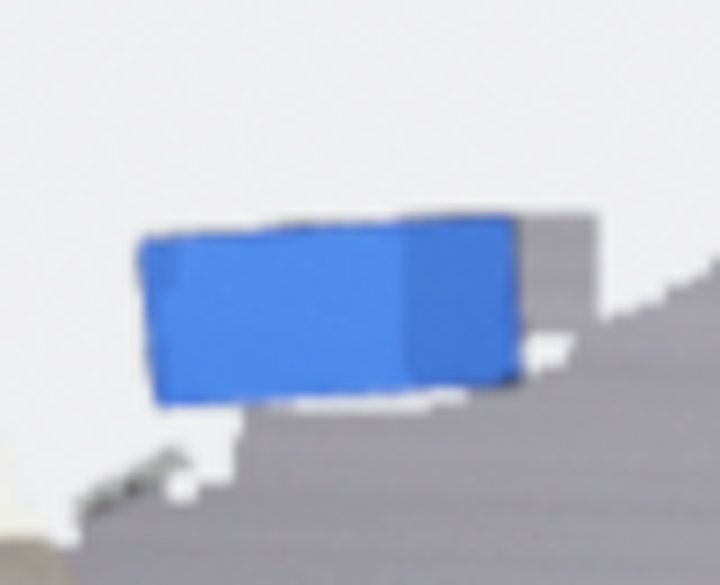

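step_arm:
  targets:
    - [-28,0,-10,0,0,0]
    - [-28,0,-9.5,0,0,0]
    - [0,0,0,0,10.5,0]
    - [0,0,0,0,10.5,0]
    - [0,0,0,0,10.5,0]
    - [0,0,0,0,10.5,0]
    - [0,0,0,0,10.5,0]
    - [0,0,0,0,10.5,0]
    - [0,0,0,0,10.5,0]
    - [0,0,0,0,10.5,0]
    - [0,0,0,0,2.5,0]
    - [0,0,0,0,0,0]
  gripper: 0.3

```text
time_s: 3.65
ee_pos: [0.4227, 0.2506, 0.238]
eef_rot: [-1.571, -0.0, -3.081]
force: [0.9, -0.0, 0.5]
grip_width: 0.061
```

Run:
```python
from h import *
import pickle
w=grab("wrist");cv2.imwrite("pics/w2.png",w["im"]);pickle.dump(w,open("w2.pkl","wb"))
print(w["o"]["ee_pos"],np.degrees(w["o"]["eef_rot"]),w["o"]["qpos"],w["o"]["time_s"],w["o"]["grip_width"])
```

```text
[0.42273116 0.25061044 0.2380196 ] [-8.99958260e+01 -3.24211809e-03 -1.76512397e+02] [ 4.60618903e-01  1.20894209e-01  1.57462056e+00 -4.54365102e-05
  1.44615836e+00  1.97055072e+00] 3.65 0.06103170656755685
```

View pics/w2.png

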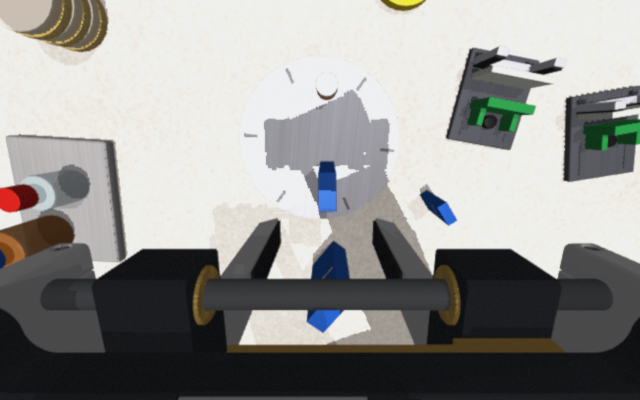

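step_arm:
  targets:
    - [0,25,0,0,0,0]
    - [0,25,0,0,0,0]
    - [0,25,0,0,0,0]
    - [0,20,0,0,0,0]
    - [0,18,0,0,0,0]
    - [0,15,0,0,0,0]
    - [0,0,0,0,0,0]

```text
time_s: 4.58
ee_pos: [0.4222, 0.2507, 0.1093]
eef_rot: [-1.57, -0.002, -3.08]
force: [0.5, -0.0, -0.5]
grip_width: 0.061
```

Run:
```python
from h import *
w=grab("wrist");cv2.imwrite("pics/w3.png",w["im"])
print(w["o"]["ee_pos"],w["o"]["time_s"],w["o"]["force"])
```

```text
[0.42216131 0.2507222  0.10929362] 4.575 [ 0.4868291  -0.03642891 -0.53331657]
```

View pics/w3.png

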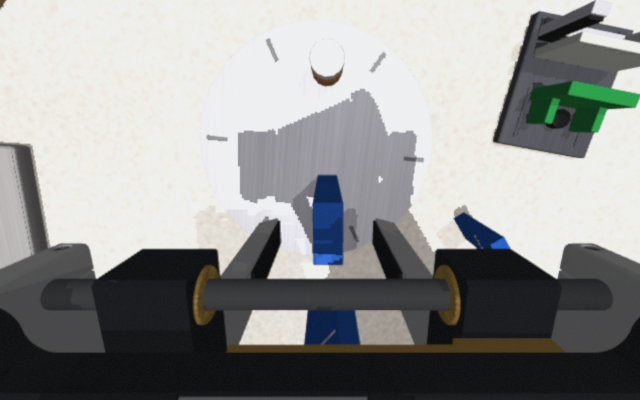

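The spacer, at column 328, is centred between the fingers and square to them, so I'll close the gripper.

step_arm:
  targets:
    - [0,0,0,0,0,0]
    - [0,0,0,0,0,0]
    - [0,0,0,0,0,0]
    - [0,0,0,0,0,0]
    - [0,0,0,0,0,0]
    - [0,0,0,0,0,0]
  gripper: -1
  squeeze: 40

```text
time_s: 5.38
ee_pos: [0.4225, 0.251, 0.1101]
eef_rot: [-1.571, 0.0, -3.081]
force: [0.5, 0.9, 1.8]
grip_width: 0.0188
```

Run:
```python
from h import *
w=grab("wrist");cv2.imwrite("pics/w4.png",w["im"])
print(w["o"]["ee_pos"],w["o"]["time_s"],w["o"]["force"],w["o"]["grip_width"])
```

```text
[0.42253269 0.25101726 0.11012649] 5.375 [0.49727846 0.87925381 1.80325086] 0.01884255239644536
```

View pics/w4.png

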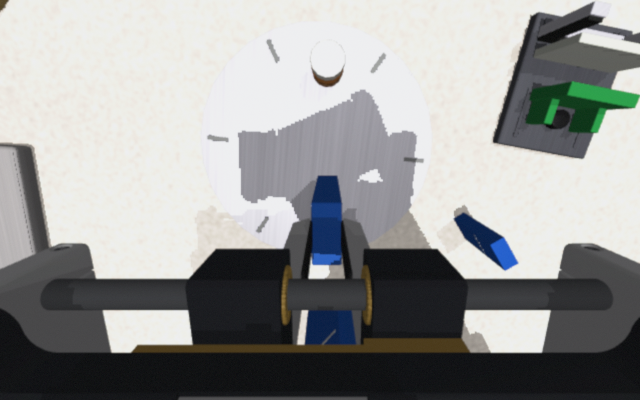

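step_arm:
  targets:
    - [0,-8,0,0,0,0]
    - [0,-20,0,0,0,0]
    - [0,-25,0,0,0,0]
    - [0,-30,0,0,0,0]
    - [0,-30,0,0,0,0]
    - [0,-27,0,0,0,0]
    - [0,0,0,0,0,0]

```text
time_s: 6.3
ee_pos: [0.423, 0.2513, 0.2517]
eef_rot: [-1.572, 0.003, -3.081]
force: [-0.2, -0.2, -1.8]
grip_width: 0.0186
```

Run:
```python
from h import *
w=grab("wrist");cv2.imwrite("pics/w5.png",w["im"])
print(w["o"]["ee_pos"],w["o"]["time_s"],w["o"]["force"],w["o"]["grip_width"])
```

```text
[0.42302783 0.25129856 0.25171506] 6.3 [-0.19404395 -0.24335094 -1.80708331] 0.01857833879656424
```

View pics/w5.png

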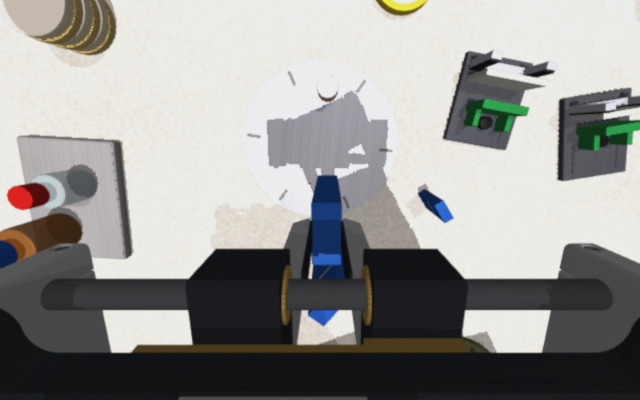

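step_arm:
  targets:
    - [0,0,0,0,-10,0]
    - [0,0,0,0,-10,0]
    - [0,0,0,0,-10,0]
    - [0,0,0,0,-10,0]
    - [0,0,0,0,-10,0]
    - [0,0,0,0,-10,0]
    - [0,0,0,0,-10,0]
    - [0,0,0,0,-10,0]
    - [30,0,16,0,0,0]
    - [35,0,19,0,0,0]
    - [35,0,19,0,0,0]
    - [35,0,19,0,0,0]

```text
time_s: 7.85
ee_pos: [0.4796, 0.1073, 0.2485]
eef_rot: [-1.573, -0.001, -1.684]
force: [-0.2, 1.1, -1.4]
grip_width: 0.0186
```

step_arm:
  targets:
    - [35,0,19,0,0,0]
    - [35,0,19,0,0,0]
    - [35,0,19,0,0,0]
    - [25,0,14,0,0,0]
    - [15,0,8,0,0,0]
    - [0,0,0,0,0,0]
    - [0,0,0,0,0,0]

```text
time_s: 8.72
ee_pos: [0.5415, -0.0435, 0.2498]
eef_rot: [-1.571, 0.0, -1.684]
force: [-0.6, -0.2, -2.1]
grip_width: 0.0186
```

Run:
```python
from h import *
import pickle
w=grab("wrist");cv2.imwrite("pics/w6.png",w["im"]);pickle.dump(w,open("w6.pkl","wb"))
print(w["o"]["ee_pos"],np.degrees(w["o"]["eef_rot"]),w["o"]["qpos"],w["o"]["time_s"],w["o"]["grip_width"])
```

```text
[ 0.54152658 -0.04354801  0.24980914] [-9.00254749e+01  1.17307903e-02 -9.64613215e+01] [-1.47772168e-01  2.36150818e-01  1.41295544e+00  1.89631073e-04
  1.49293791e+00 -3.50156711e-02] 8.725 0.018615236387907515
```

View pics/w6.png

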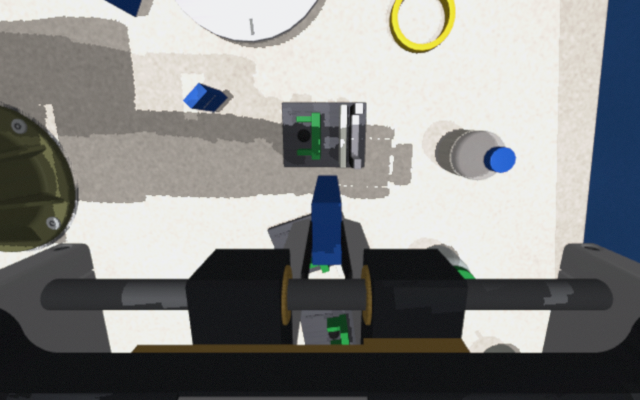

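Run:
```python
from h import *
import pickle
w=pickle.load(open("w6.pkl","rb"));zoom(w["im"],275,95,375,172,8,"z_w6.png")
```

```text
(no output)
```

View pics/z_w6.png

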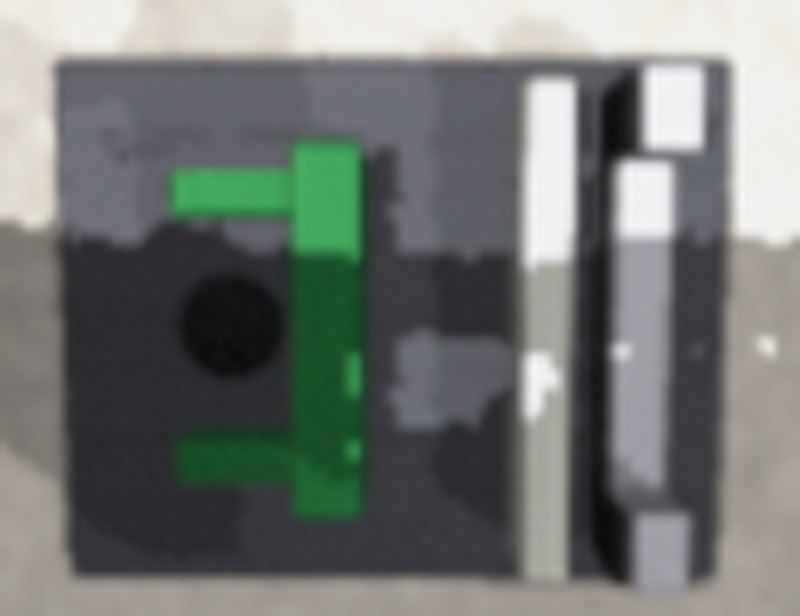

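Run:
```python
from h import *
import pickle
w=pickle.load(open("w6.pkl","rb"))
def U(l): return np.array(l)/8+[275,95]
ax=np.radians
def show(n,l,z):
    P=onz(w,U(l),z);c=P.mean(0);e=(P[1]-P[0]+P[2]-P[3])/2;f=(P[3]-P[0]+P[2]-P[1])/2
    print(n,c.round(4),"lx",np.linalg.norm(e).round(4),np.degrees(np.arctan2(e[1],e[0])).round(2),"ly",np.linalg.norm(f).round(4),(np.degrees(np.arctan2(f[1],f[0]))+90).round(2)); return P
b=show("base",[(57,62),(728,62),(715,577),(75,575)],.012)
g=show("stop",[(293,143),(360,143),(360,517),(293,517)],.062)
p=show("plate",[(525,77),(577,77),(570,580),(521,580)],.0675)
jx=np.radians(-6.5)
ex=np.array([np.cos(jx),np.sin(jx),0]);ey=np.array([-ex[1],ex[0],0])
o=b.mean(0)
for n,P in(("b",b),("g",g),("p",p)): print(n,((P-o)@ex*1000).round(1),((P-o)@ey*1000).round(1))
# heights with scene/side
s=grab("scene");d=grab("side");pickle.dump((s,d),open("sd.pkl","wb"))
zoom(s["im"],270,190,355,255,9,"z_s6.png");zoom(d["im"],300,170,375,230,10,"z_d6.png")
```

```text
base [0.5462 0.0117 0.012 ] lx 0.1277 -6.56 ly 0.098 -6.26
stop [0.5348 0.0131 0.062 ] lx 0.0116 -6.47 ly 0.0636 -6.95
plate [0.5727 0.0087 0.0675] lx 0.0087 -6.47 ly 0.0844 -6.29
b [-63.9  63.5  64.2 -63.8] [ 49.   49.1 -49.2 -48.8]
g [-17.   -5.6  -5.8 -17.7] [ 31.9  31.9 -31.7 -31.7]
p [22.2 30.9 31.1 22.5] [ 42.2  42.2 -42.2 -42.2]
```

View pics/z_s6.png

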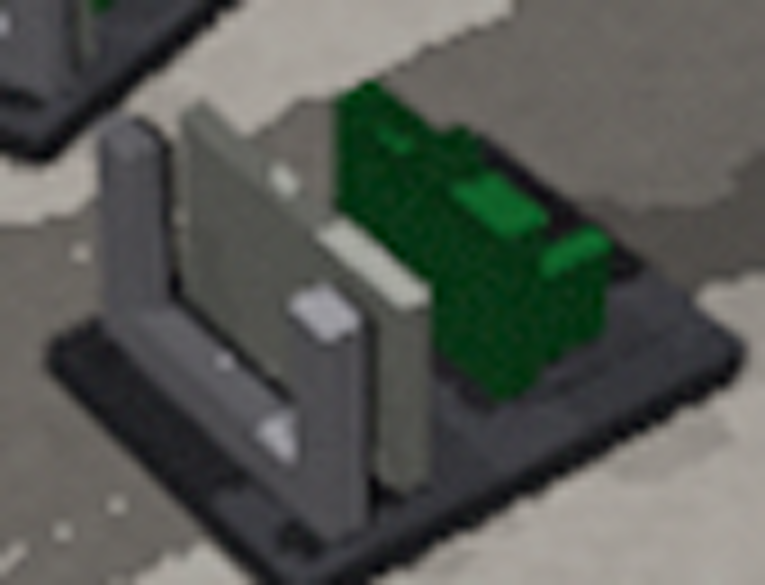

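View pics/z_d6.png

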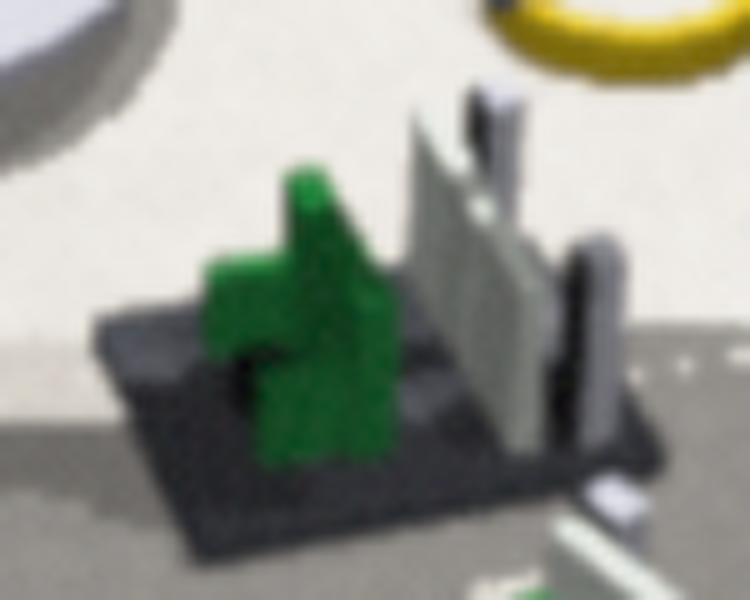

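Run:
```python
from h import *
import pickle
w=pickle.load(open("w6.pkl","rb"));s,d=pickle.load(open("sd.pkl","rb"))
W=lambda a:np.array(a)/8+[275,95];S=lambda a:np.array(a)/9+[270,190];D=lambda a:np.array(a)/10+[300,170]
print("plate +y gap corner",tri(s,S((430,295)),w,W((525,77))),tri(d,D((418,115)),w,W((525,77))),tri(s,S((430,295)),d,D((418,115))))
print("stop +y gap top",tri(s,S((540,385-95)),w,W((360,143))))
print("stop -y gap top",tri(d,D((395,290)),w,W((360,517))))
print("stop -y",tri(s,S((340,95)),w,W((360,517))))
print("base +y -x corner",tri(s,S((742,345)),w,W((57,62))),tri(d,D((97,330)),w,W((57,62))))
# held spacer foot in tool frame: axis-aligned guess projections
o=w["o"];Rt=Ro.from_euler('xyz',o["eef_rot"]).as_matrix()
zoom(w["im"],290,165,370,275,5,"z_sp.png")
X=np.array([[x,.070,z] for x in(-.022,.022) for z in(-.01,.01)])
print((proj(w,o["ee_pos"]+X@Rt.T)))
```

```text
plate +y gap corner (array([0.57332281, 0.05103019, 0.06631937]), np.float64(0.5878878534187751)) (array([0.57419636, 0.05098987, 0.06321363]), np.float64(2.0172130160862816)) (array([0.57331142, 0.04923571, 0.06487174]), np.float64(1.9928691655585897))
stop +y gap top (array([0.54147553, 0.04745263, 0.04616768]), np.float64(7.544589862697355))
stop -y gap top (array([ 0.53582208, -0.01844092,  0.0637156 ]), np.float64(2.4434042620311938))
stop -y (array([ 0.53597343, -0.01848709,  0.06044577]), np.float64(2.3910776869085018))
base +y -x corner (array([0.48811486, 0.0676665 , 0.01001579]), np.float64(0.3301946474323152)) (array([0.48789617, 0.06792583, 0.00489421]), np.float64(1.3523547956024395))
[[315.25653243 174.06920637]
 [334.94578237 174.05971463]
 [315.63143653 215.49060894]
 [334.64509391 215.47325964]]
```

View pics/z_sp.png

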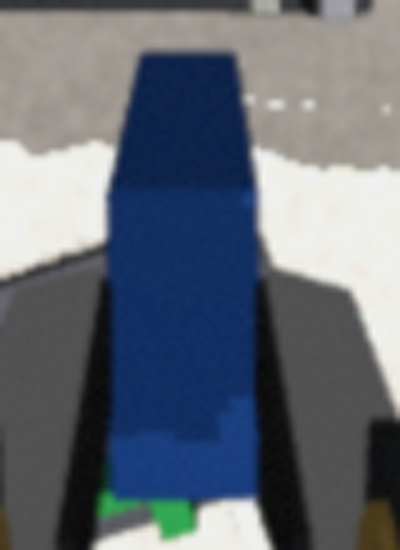

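step_arm:
  targets:
    - [-20,0,2,0,0,0]
    - [-20,0,2,0,0,0]
    - [-15,0,2,0,0,0]
    - [0,20,0,0,0,0]
    - [0,25,0,0,0,0]
    - [0,25,0,0,0,0]
    - [0,20,0,0,0,0]
    - [0,4,0,0,0,0]
    - [0,0,0,0,0,0]

```text
time_s: 10.0
ee_pos: [0.5543, 0.01, 0.1565]
eef_rot: [-1.57, 0.0, -1.684]
force: [0.5, -0.4, -1.3]
grip_width: 0.0185
```

Run:
```python
from h import *
import pickle
w=grab("wrist");s=grab("scene");d=grab("side");pickle.dump((w,s,d),open("v7.pkl","wb"))
print(w["o"]["ee_pos"],np.degrees(w["o"]["eef_rot"]),w["o"]["time_s"],w["o"]["grip_width"],w["o"]["force"])
zoom(w["im"],250,100,410,220,5,"w7.png");zoom(s["im"],260,120,370,260,4,"s7.png");zoom(d["im"],290,110,390,235,4.5,"d7.png")
```

```text
[0.55426142 0.00996054 0.15651885] [-8.99796968e+01  7.64433663e-04 -9.64763601e+01] 10.0 0.01851819440012415 [ 0.51632475 -0.35882348 -1.30427824]
```

View pics/w7.png

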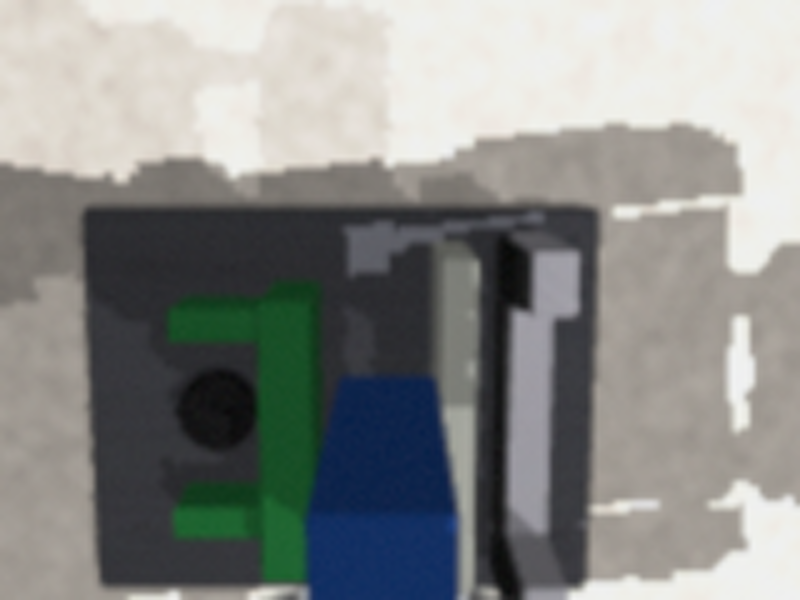

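View pics/s7.png

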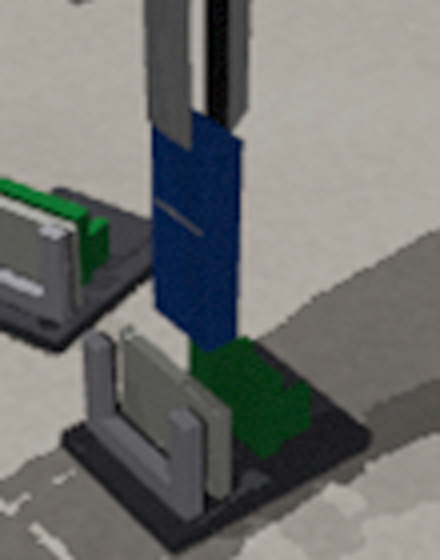

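View pics/d7.png

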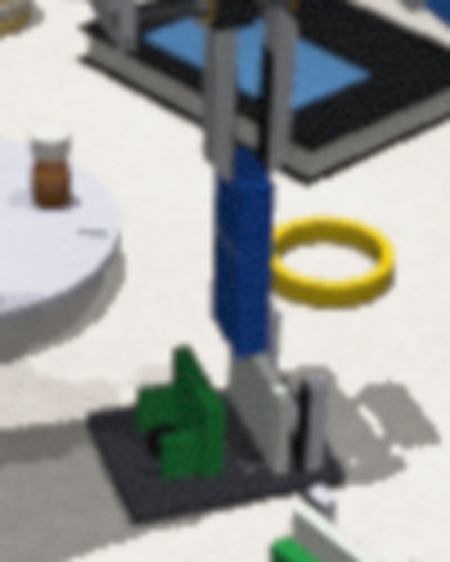

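Run:
```python
from h import *
import pickle
w,s,d=pickle.load(open("v7.pkl","rb"))
o=w["o"];Rt=Ro.from_euler('xyz',o["eef_rot"]).as_matrix()
t=lambda X:((X-o["ee_pos"])@Rt*1000).round(1)
U=lambda l:np.array(l)/5+[250,100]
print("foot +y edge",t(onz(w,U([(342,378),(436,378)]),.0865)))
print("sp top edge",t(onz(w,U([(308,513),(457,513)]),.1965)))
print("plate gap top",t(onz(w,U([(441,243),(442,405)]),.0675)), "gasketside",t(onz(w,U([(478,243)]),.0675)))
print("stop gap top",t(onz(w,U([(308,300),(305,560)]),.062)))
print("base corners",t(onz(w,U([(87,210),(598,210)]),.012)))
g=w["im"][:, :].astype(int)
for r in (150,160,168): print(r,g[r,298:350].tolist())
```

```text
foot +y edge [[-20.4  70.   -6.8]
 [-20.4  70.   12.3]]
sp top edge [[-21.2 -40.   -8.6]
 [-21.2 -40.   10.5]]
plate gap top [[-46.2  89.   13.9]
 [-11.3  89.   14.5]] gasketside [[-46.2  89.   21.8]]
stop gap top [[-33.5  94.5 -14.7]
 [ 25.5  94.5 -16.1]]
base corners [[-50.4 144.5 -71.9]
 [-50.3 144.5  55.5]]
150 [[48, 45, 45], [49, 45, 45], [49, 46, 45], [49, 45, 44], [47, 43, 43], [48, 45, 45], [49, 46, 44], [48, 45, 44], [49, 45, 45], [48, 45, 44], [47, 46, 45], [49, 46, 45], [49, 45, 45], [48, 45, 44], [49, 44, 44], [47, 44, 43], [47, 44, 43], [50, 45, 45], [48, 45, 43], [48, 44, 44], [53, 48, 48], [73, 68, 67], [101, 93, 92], [103, 96, 95], [104, 96, 95], [102, 95, 94], [103, 96, 94], [102, 94, 94], [103, 94, 94], [94, 87, 86], [81, 74, 73], [77, 71, 70], [72, 65, 65], [54, 50, 49], [48, 45, 43], [48, 44, 45], [48, 45, 45], [51, 49, 49], [65, 66, 66], [82, 86, 85], [86, 92, 90], [89, 94, 93], [91, 97, 95], [91, 96, 95], [90, 95, 93], [86, 90, 89], [72, 74, 73], [52, 51, 50], [51, 46, 45], [47, 43, 42], [44, 40, 39], [27, 26, 26]]
160 [[29, 58, 17], [30, 59, 19], [30, 58, 20], 
[... 765 characters left out ...]
25], [39, 79, 26], [38, 78, 23], [40, 80, 25], [39, 80, 25], [37, 79, 24], [38, 78, 24], [39, 80, 24], [38, 79, 24], [38, 79, 24], [36, 74, 24], [30, 61, 20], [31, 53, 24], [40, 48, 34], [46, 43, 42], [47, 44, 42], [49, 45, 45], [53, 49, 48], [60, 54, 56], [64, 58, 58], [63, 56, 57], [63, 58, 57], [64, 60, 59], [58, 53, 53], [50, 46, 45], [47, 43, 43], [46, 43, 43], [47, 44, 43], [48, 45, 44], [49, 44, 44], [48, 44, 44], [47, 44, 43], [48, 44, 43], [50, 45, 43], [53, 51, 50], [66, 66, 65], [85, 89, 89], [103, 108, 107], [118, 125, 124], [119, 125, 125], [118, 125, 124], [118, 125, 123], [119, 125, 124], [117, 123, 121], [102, 104, 104], [58, 55, 54], [47, 44, 45], [42, 40, 38], [23, 23, 23]]
```

Run:
```python
from h import *
import pickle
w,s,d=pickle.load(open("v7.pkl","rb"))
o=w["o"];Rt=Ro.from_euler('xyz',o["eef_rot"]).as_matrix()
X=lambda x,y,z:o["ee_pos"]+np.array([x,y,z])/1000@Rt.T
for nm,v,x0,y0,x1,y1,f in(("s",s,285,140,330,215,8),("d",d,325,135,365,195,9)):
    im=cv2.resize(v["im"][y0:y1,x0:x1],None,fx=f,fy=f,interpolation=cv2.INTER_CUBIC)
    for x in(-22,22):
        for z in(-10,10):
            p=(proj(v,[X(x,70,z),X(x,-35,z)])-[x0,y0]+.5)*f
            cv2.line(im,tuple(int(a) for a in p[0]),tuple(int(a) for a in p[1]),(0,255,255),1)
    cv2.imwrite(f"pics/ov_{nm}.png",im)
```

```text
(no output)
```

View pics/ov_s.png

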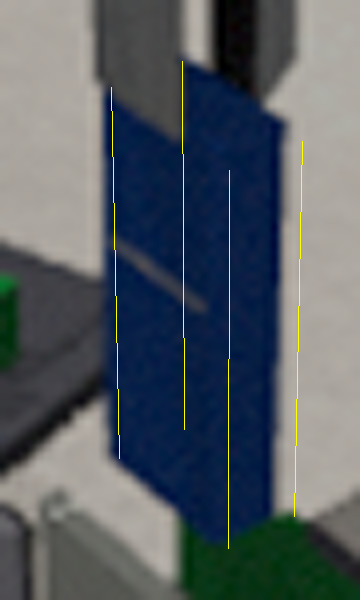

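View pics/ov_d.png

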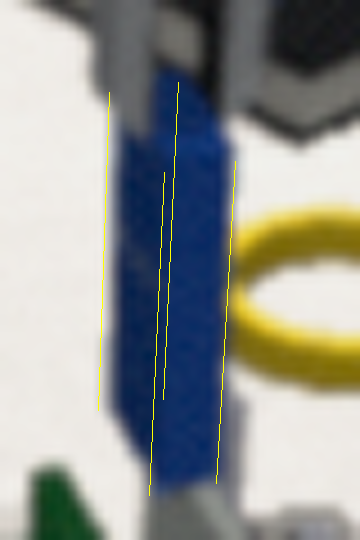

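Three views agree that the spacer is tilted about 1°, with its foot towards the plate. The foot centre is about 3 mm off the gap's middle, so I'll correct both.

step_arm:
  targets:
    - [-1,0,-1,-1,0,0]
    - [-1,0,-0.8,0,0,0]
    - [0,0,0,0,0,0]
    - [0,0,0,0,0,0]

```text
time_s: 10.65
ee_pos: [0.5524, 0.0118, 0.1561]
eef_rot: [-1.588, 0.0, -1.684]
force: [-0.5, -0.2, 0.0]
grip_width: 0.0188
```

Run:
```python
from h import *
import pickle
w=grab("wrist");s=grab("scene");d=grab("side");pickle.dump((w,s,d),open("v8.pkl","wb"))
print(w["o"]["ee_pos"],np.degrees(w["o"]["eef_rot"]),w["o"]["time_s"],w["o"]["grip_width"],w["o"]["force"])
zoom(w["im"],290,140,370,210,10,"w8.png")
```

```text
[0.55243372 0.01175875 0.15609666] [-9.09951275e+01  1.46776303e-03 -9.65000777e+01] 10.65 0.018783941266375698 [-0.49793744 -0.24539187  0.02989842]
```

View pics/w8.png

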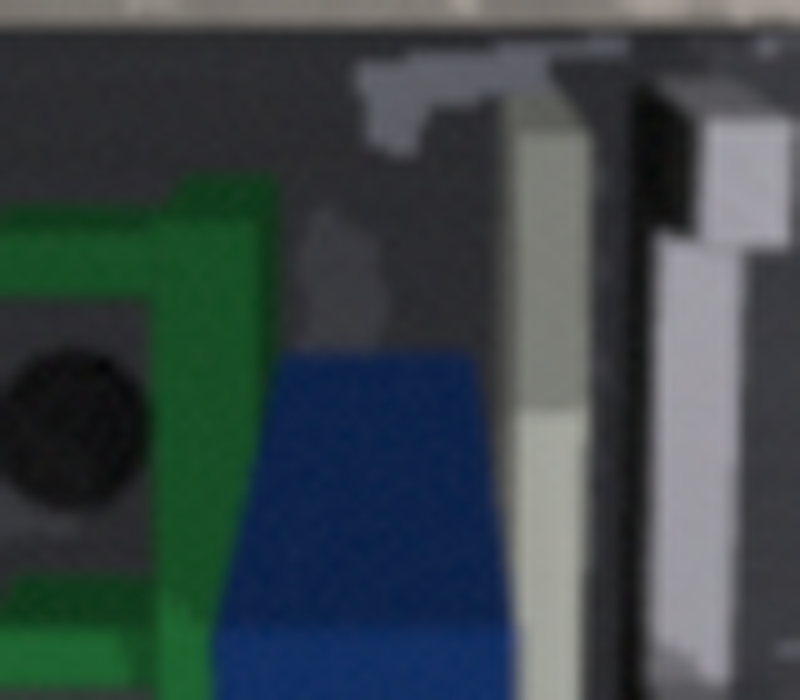

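Run:
```python
from h import *
import pickle
w,s,d=pickle.load(open("v8.pkl","rb"))
o=w["o"];a=np.radians(-6.5);ex=np.array([np.cos(a),np.sin(a),0]);ey=np.array([-ex[1],ex[0],0])
def t(X): X=X-o["ee_pos"];return np.c_[X@ex,X@ey,X[:,2]].round(5)*1000
U=lambda l:np.array(l)/10+[290,140]-.0
f=.0861
print("foot",t(onz(w,U([(282,352),(476,352)]),f)));print("top",t(onz(w,U([(214,628),(517,628)]),.196)))
print("plate",t(onz(w,U([(517,130),(588,130),(517,408)]),.0675)));print("stop",t(onz(w,U([(258,220),(155,220)]),.062)))
```

```text
foot [[ -8.25  20.82 -70.  ]
 [ 11.48  20.86 -70.  ]]
top [[-8.05 21.05 39.9 ]
 [11.41 21.12 39.9 ]]
plate [[ 16.09  41.64 -88.6 ]
 [ 23.63  41.65 -88.6 ]
 [ 16.47  11.65 -88.6 ]]
stop [[-11.8   31.38 -94.1 ]
 [-23.05  31.36 -94.1 ]]
```

step_arm:
  targets:
    - [-0.6,10,0.9,0,0,0]
    - [0,12,0.2,0,0,0]
    - [0,12,0.2,0,0,0]
    - [0,12,0.2,0,0,0]
    - [0,12,0.2,0,0,0]
    - [0,8,0.1,0,0,0]
    - [0,4,0.1,0,0,0]
    - [0,0,0,0,0,0]
    - [0,0,0,0,0,0]

```text
time_s: 11.92
ee_pos: [0.5534, 0.0123, 0.0864]
eef_rot: [-1.588, 0.0, -1.684]
force: [-0.1, 0.2, -1.8]
grip_width: 0.0188
```

Run:
```python
from h import *
import pickle
w=grab("wrist");s=grab("scene");d=grab("side");pickle.dump((w,s,d),open("v9.pkl","wb"))
print(w["o"]["ee_pos"],np.degrees(w["o"]["eef_rot"]),w["o"]["time_s"],w["o"]["grip_width"],w["o"]["force"],w["o"]["moment"])
a=cv2.resize(w["im"][110:220,280:380],(400,440));b=cv2.resize(d["im"][130:240,290:390],(400,440))
cv2.imwrite("pics/v9.png",np.hstack([a,b]))
```

```text
[0.55339951 0.01225953 0.08643793] [-9.09635071e+01  1.74753536e-03 -9.64977464e+01] 11.925 0.01878285085188522 [-0.12158047  0.22623154 -1.81429147] [ 0.02163828  0.00390075 -0.01531375]
```

View pics/v9.png

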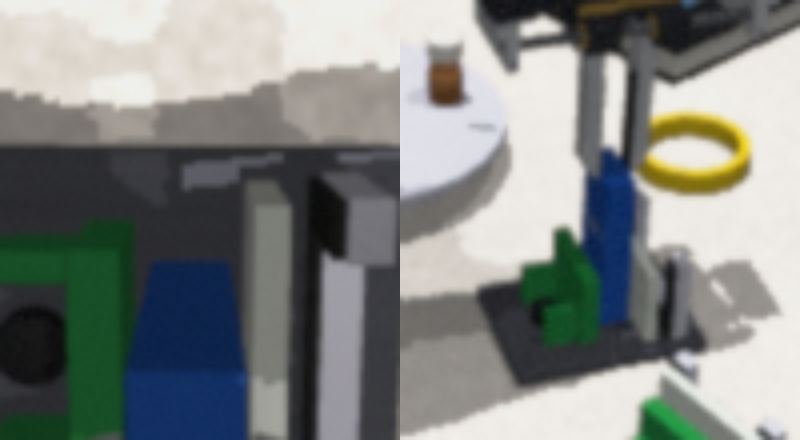

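step_arm:
  targets:
    - [0,1.5,0,0,0,0]
    - [0,1.5,0,0,0,0]
    - [0,0,0,0,0,0]
    - [0,0,0,0,0,0]

```text
time_s: 12.58
ee_pos: [0.5532, 0.0123, 0.083]
eef_rot: [-1.588, 0.0, -1.684]
force: [-0.8, -0.1, -0.4]
grip_width: 0.0185
```

step_arm:
  targets:
    - [0,0.6,0,0,0,0]
    - [0,0,0,0,0,0]
    - [0,0,0,0,0,0]

```text
time_s: 12.95
ee_pos: [0.5531, 0.0123, 0.0825]
eef_rot: [-1.588, 0.0, -1.684]
force: [-0.5, 0.9, -1.2]
grip_width: 0.0188
```

step_arm:
  targets:
    - [0,0.6,0,0,0,0]
    - [0,0,0,0,0,0]
    - [0,0,0,0,0,0]

```text
time_s: 13.32
ee_pos: [0.5533, 0.0123, 0.0821]
eef_rot: [-1.588, 0.0, -1.684]
force: [0.1, -0.7, 2.7]
grip_width: 0.0185
```

step_arm:
  targets:
    - [0,0.5,0,0,0,0]
    - [0,0,0,0,0,0]
    - [0,0,0,0,0,0]

```text
time_s: 13.7
ee_pos: [0.5535, 0.0123, 0.0821]
eef_rot: [-1.587, 0.0, -1.684]
force: [-1.5, 0.2, 6.0]
grip_width: 0.0188
```

Run:
```python
from h import *
import pickle
w=grab("wrist");s=grab("scene");d=grab("side");pickle.dump((w,s,d),open("v10.pkl","wb"))
f=get_obs();print(f["ee_pos"],f["force"],f["moment"],f["time_s"])
zoom(w["im"],290,140,370,210,10,"w10.png")
```

```text
[0.55352629 0.01226741 0.08204562] [-1.5327428   0.65502612  7.59308493] [ 0.05566155  0.24837457 -0.03964599] 13.85
```

View pics/w10.png

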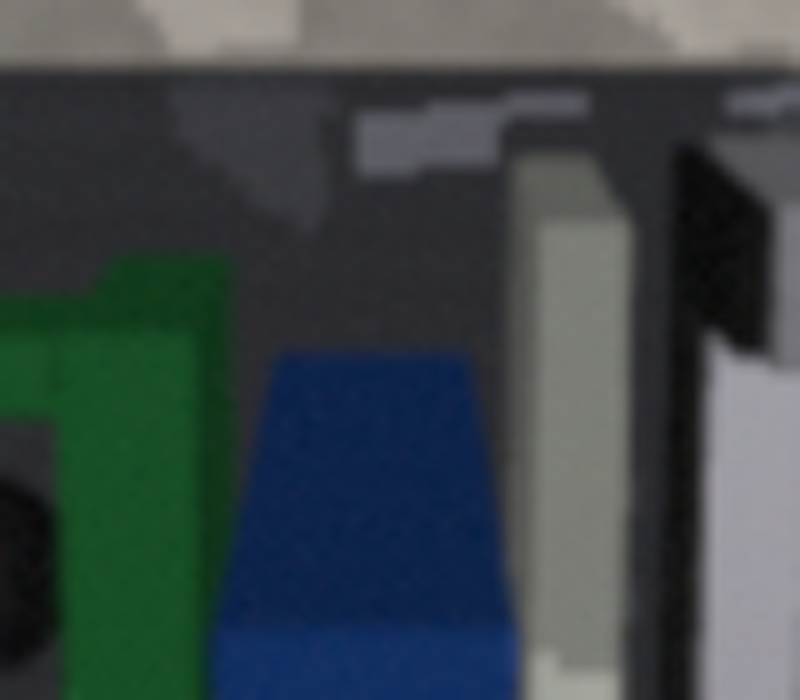

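step_arm:
  targets:
    - [0,-0.4,0,0,0,0]
    - [0,0,1.5,0,0,0]
    - [0,0,1.5,0,0,0]
    - [0,-0.1,1,0,0,0]
    - [0,0,1,0,0,0]
    - [0,0,1,0,0,0]
    - [0,0,1,0,0,0]
    - [0,0,0,0,0,0]
    - [0,0,0,0,0,0]

```text
time_s: 14.98
ee_pos: [0.5597, 0.0115, 0.0821]
eef_rot: [-1.589, -0.0, -1.684]
force: [-4.8, 0.2, 8.6]
grip_width: 0.0185
```

Run:
```python
from h import *
import pickle
w=grab("wrist");pickle.dump(w,open("v11.pkl","wb"))
f=get_obs();print(f["ee_pos"],f["force"],f["moment"],f["time_s"])
zoom(w["im"],290,140,370,210,10,"w11.png")
```

```text
[0.55969442 0.0115409  0.08211677] [-4.43316403e+00 -9.64103676e-04  8.36423775e+00] [0.14171503 1.33071465 0.02807814] 15.025
```

View pics/w11.png

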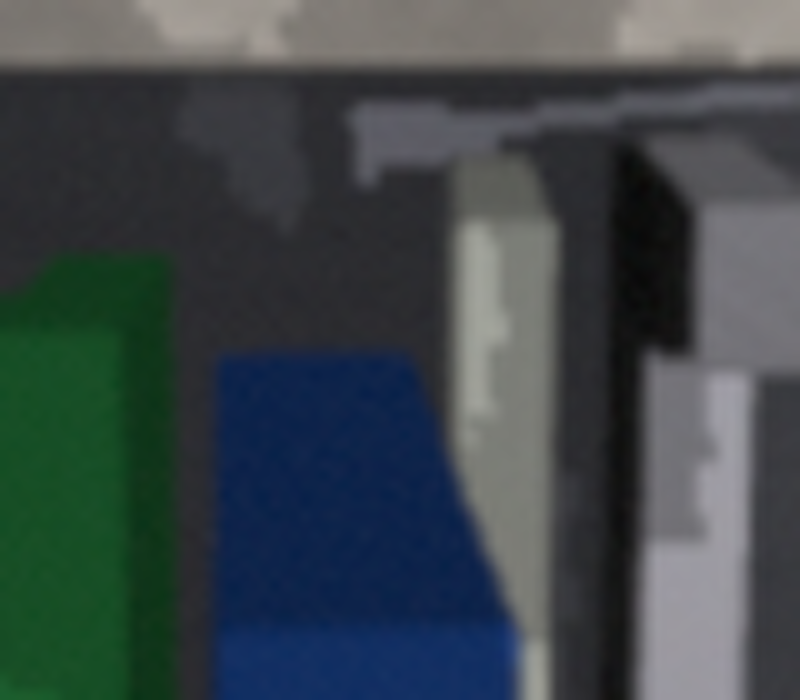

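The foot dragged on the floor, so the spacer tilted in the grip: its foot edge is now at zoom columns 216–410, against 275–467 before. I'll lift it slightly, back off and look again.

step_arm:
  targets:
    - [0,-1,0,0,0,0]
    - [0,-1,-1,0,0,0]
    - [0,-0.5,-1.5,0,0,0]
    - [0,0,-1.5,0,0,0]
    - [0,0,0,0,0,0]
    - [0,0,0,0,0,0]

```text
time_s: 15.78
ee_pos: [0.5563, 0.0119, 0.0843]
eef_rot: [-1.588, 0.0, -1.684]
force: [0.2, 0.6, -0.6]
grip_width: 0.0185
```

Run:
```python
from h import *
import pickle
w=grab("wrist");d=grab("side");pickle.dump(w,open("v12.pkl","wb"))
f=get_obs();print(f["ee_pos"],f["force"],f["moment"],f["time_s"],np.degrees(f["eef_rot"]),f["grip_width"])
a=cv2.resize(w["im"][140:210,290:370],(480,420),interpolation=cv2.INTER_CUBIC);b=cv2.resize(d["im"][150:215,325:370],(291,420),interpolation=cv2.INTER_CUBIC)
cv2.imwrite("pics/v12.png",np.hstack([a,b]))
```

```text
[0.55622311 0.01192876 0.08432468] [-0.38904586 -0.29611771 -1.59342545] [-0.00567047 -0.04184628 -0.0010296 ] 15.875 [-9.09880539e+01  2.01415376e-03 -9.65013055e+01] 0.018646145301071993
```

View pics/v12.png

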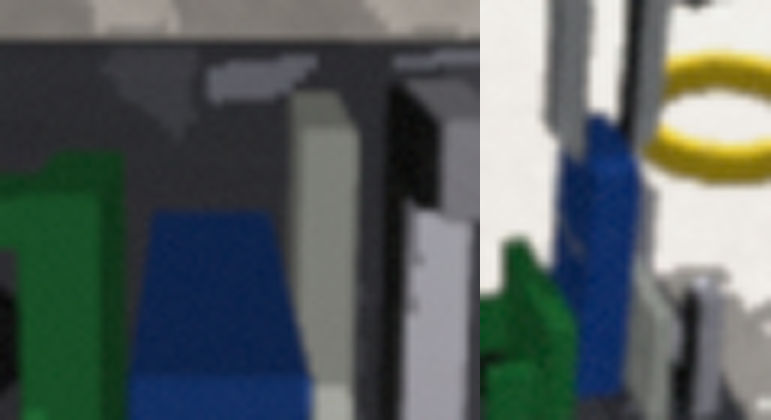

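step_arm:
  targets:
    - [0,0,0,0,0,0]
    - [0,0,0,1,0,0]
    - [0,0,0,0,0,0]
    - [0,1,0,0,0,0]
    - [0,0,0,0,0,0]
    - [0,0,0,0,0,0]
  squeeze: 60

```text
time_s: 16.62
ee_pos: [0.5561, 0.0119, 0.0832]
eef_rot: [-1.571, -0.0, -1.684]
force: [-0.0, 0.3, -0.8]
grip_width: 0.0177
```

```bash
cat > look.py <<'E'
from h import *
import pickle,sys
n=sys.argv[1]
w=grab("wrist");d=grab("side");pickle.dump((w,d),open(n+".pkl","wb"))
f=w["o"];print(f["ee_pos"].round(4),f["force"].round(1),f["moment"].round(2),f["time_s"],np.degrees(f["eef_rot"]).round(2),f["grip_width"].round(4))
zoom(w["im"],290,140,370,210,10,n+".png")
E
python3 look.py v13
```

```text
Traceback (most recent call last):
  File "look.py", line 5, in <module>
    f=w["o"];print(f["ee_pos"].round(4),f["force"].round(1),f["moment"].round(2),f["time_s"],np.degrees(f["eef_rot"]).round(2),f["grip_width"].round(4))
                                                                                                                               ^^^^^^^^^^^^^^^^^^^^^
AttributeError: 'float' object has no attribute 'round'
```

```bash
sed -i 's/f\["grip_width"\].round(4)/f["grip_width"]/' look.py; python3 look.py v13
```

```text
[0.5562 0.0119 0.0833] [-0.2 -0.5 -1.8] [-0.03  0.04  0.03] 16.725 [-90.    0.  -96.5] 0.018276972462627255
```

View pics/v13.png

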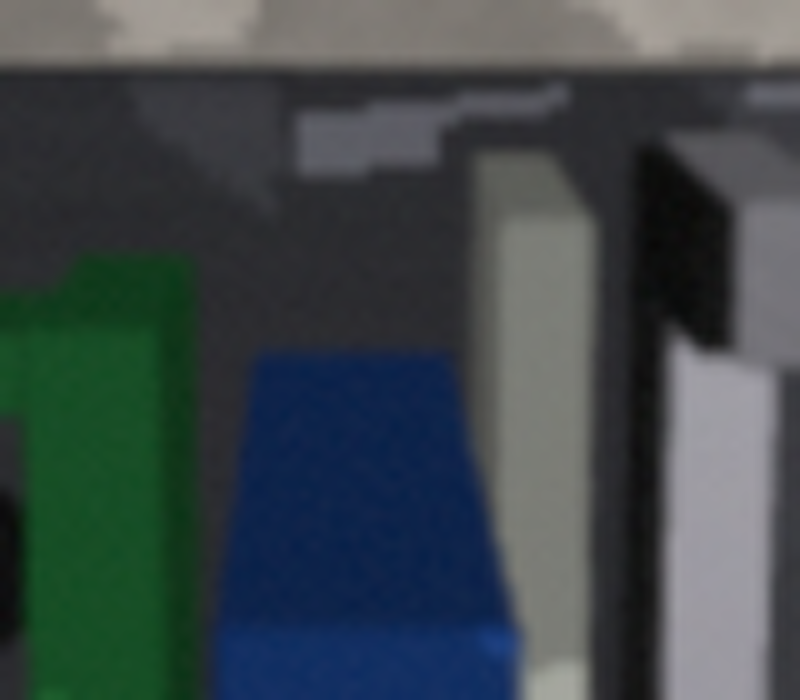

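```bash
cat > meas.py <<'E'
from h import *
import pickle
def meas(w,foot,top,plate=None):
    o=w["o"];z=o["ee_pos"][2];a=np.radians(-6.5);ex=np.array([np.cos(a),np.sin(a),0]);ey=np.array([-ex[1],ex[0],0])
    t=lambda X:np.c_[(X-o["ee_pos"])@ex,(X-o["ee_pos"])@ey].round(5)*1000
    U=lambda l:np.array(l)/10+[290,140]
    F=t(onz(w,U(foot),z-.07));T=t(onz(w,U(top),z+.04));print("foot",F.tolist(),"top",T.tolist(),"tilt deg",np.degrees(np.arctan((F.mean(0)-T.mean(0))[0]/110)))
    if plate: print("plate",t(onz(w,U(plate),.0675)).tolist())
E
python3 - <<'E'
from meas import *
w,d=pickle.load(open("v13.pkl","rb"))
meas(w,[(253,352),(453,352)],[(215,628),(518,628)],[(497,218),(594,218)])
w,_,_=pickle.load(open("v10.pkl","rb"))
meas(w,[(275,352),(467,352)],[(214,628),(517,628)],[(538,220),(632,220)])
E
```

```text
foot [[-9.969999999999999, 20.84], [10.370000000000001, 20.830000000000002]] top [[-8.66, 21.11], [10.79, 21.1]] tilt deg -0.45054388868779266
plate [[11.96, 40.84], [19.88, 40.84]]
foot [[-8.87, 20.82], [10.65, 20.87]] top [[-8.09, 21.069999999999997], [11.36, 21.14]] tilt deg -0.38804275544064215
plate [[14.97, 40.849999999999994], [22.59, 40.86]]
```

step_arm:
  targets:
    - [0,0.5,0,1,0,0]
    - [0,0,1,0,0,0]
    - [0,0,1,0,0,0]
    - [0,0,1,0,0,0]
    - [0,0,1,0,0,0]
    - [0,0,1,0,0,0]
    - [0,0,0,0,0,0]
    - [0,0,0,0,0,0]

```text
time_s: 17.82
ee_pos: [0.561, 0.0114, 0.0828]
eef_rot: [-1.554, -0.0, -1.684]
force: [-4.2, 0.1, 0.3]
grip_width: 0.0181
```

```bash
python3 look.py v14
```

```text
[0.561  0.0114 0.0828] [-4.2  0.1  0.3] [0.11 0.95 0.02] 17.825 [-89.02  -0.   -96.5 ] 0.01806457726376238
```

View pics/v14.png

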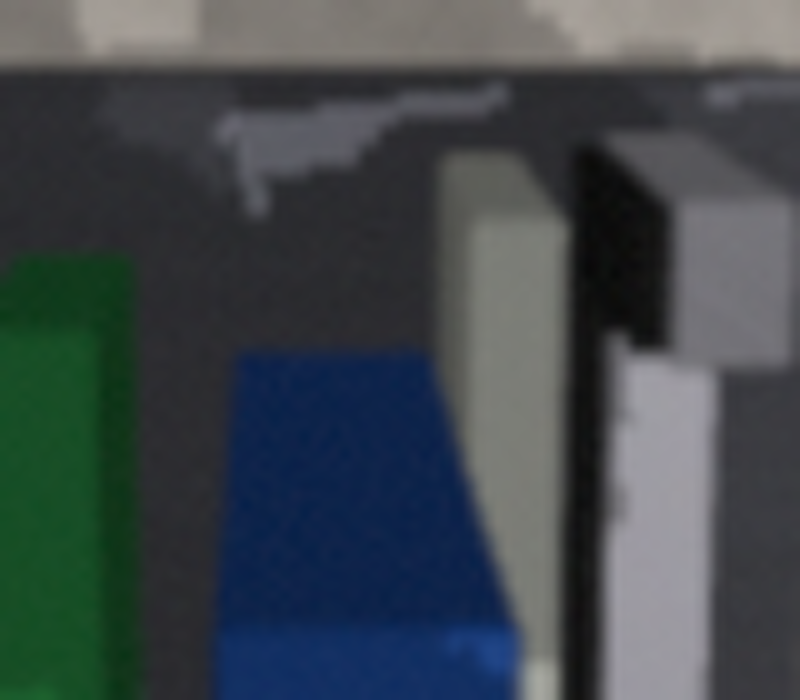

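Run:
```python
from meas import *
w,d=pickle.load(open("v14.pkl","rb"))
meas(w,[(236,352),(430,352)],[(216,628),(518,628)],[(468,218),(562,218)])
```

```text
foot [[-10.48, 20.87], [9.24, 20.8]] top [[-9.27, 21.16], [10.120000000000001, 21.05]] tilt deg -0.5442935316045929
plate [[9.85, 40.88], [17.52, 40.86]]
```

step_arm:
  targets:
    - [0,0,0,0.8,0,0]
    - [0,0,1,0,0,0]
    - [0,0,1,0,0,0]
    - [0,0,1,0,0,0]
    - [0,0,1,0,0,0]
    - [0,0,0.5,0,0,0]
    - [0,0,0,0,0,0]
    - [0,0,0,0,0,0]

```text
time_s: 18.92
ee_pos: [0.5654, 0.0109, 0.0829]
eef_rot: [-1.54, -0.0, -1.684]
force: [-4.5, 0.2, -3.8]
grip_width: 0.018
```

```bash
python3 look.py v15
```

```text
[0.5654 0.0109 0.0829] [-4.5  0.2 -3.8] [0.16 1.22 0.03] 18.925 [-88.22  -0.   -96.5 ] 0.01800153349430954
```

View pics/v15.png

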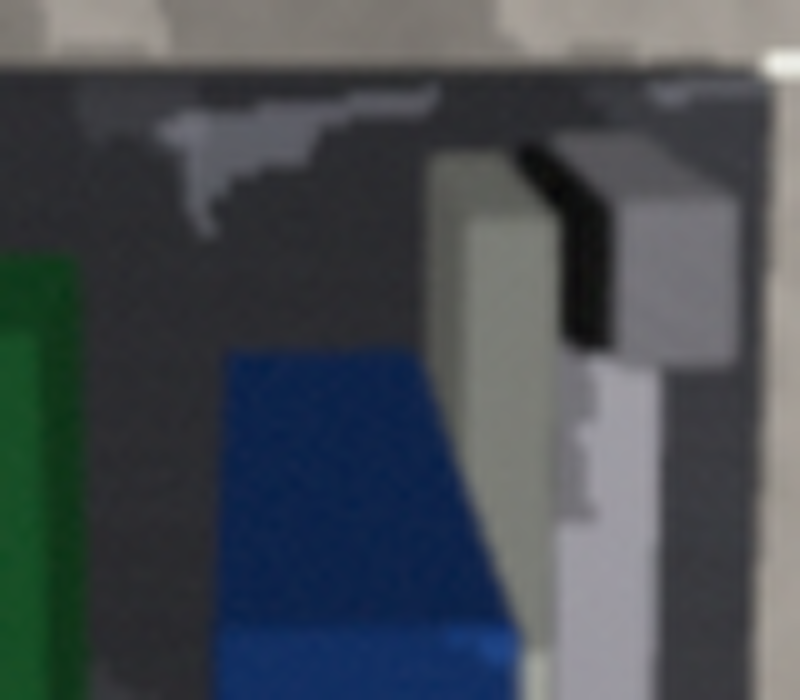

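Run:
```python
from meas import *
w,d=pickle.load(open("v15.pkl","rb"))
meas(w,[(228,352),(416,352)],[(218,628),(519,628)],[(464,218),(560,218)])
p=w["o"]["ee_pos"]
def s(p):
    a=np.radians(-6.5);return 1000*(p[0]*np.cos(a)+p[1]*np.sin(a))
for n in("v13","v14","v15"):
    w,_=pickle.load(open(n+".pkl","rb"));print(n,s(w["o"]["ee_pos"]))
```

```text
foot [[-10.31, 20.9], [8.8, 20.79]] top [[-9.68, 21.19], [9.65, 21.02]] tilt deg -0.3854385204823153
plate [[9.76, 40.86], [17.61, 40.82]]
v13 551.24361953686
v14 556.1128441909526
v15 560.569123366008
```

step_arm:
  targets:
    - [0,0,0.5,0.6,0,0]
    - [0,0,0.5,0,0,0]
    - [0,0,0,0,0,0]
    - [0,0,0,0,0,0]

```text
time_s: 19.52
ee_pos: [0.5665, 0.0108, 0.083]
eef_rot: [-1.529, 0.0, -1.684]
force: [-5.4, 0.9, -4.9]
grip_width: 0.0183
```

step_arm:
  targets:
    - [0,0,0.4,0,0,0]
    - [0,0,0,0,0,0]
    - [0,0,0,0,0,0]

```text
time_s: 19.9
ee_pos: [0.5668, 0.0107, 0.083]
eef_rot: [-1.529, -0.0, -1.684]
force: [-6.6, -0.1, -4.0]
grip_width: 0.0181
```

```bash
python3 look.py v16
```

```text
[0.5668 0.0107 0.083 ] [-6.6 -0.1 -4. ] [0.17 1.57 0.01] 19.9 [-87.62  -0.   -96.5 ] 0.018086059703330118
```

View pics/v16.png

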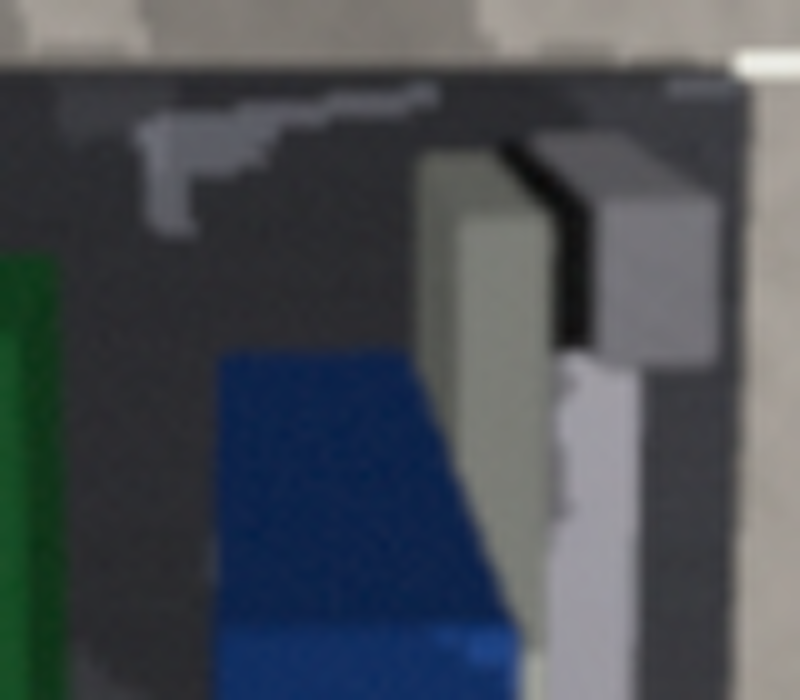

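step_arm:
  targets:
    - [0,0,0.5,0,0,0]
    - [0,0,0,0,0,0]
    - [0,0,0,0,0,0]

```text
time_s: 20.38
ee_pos: [0.5672, 0.0107, 0.0831]
eef_rot: [-1.53, -0.0, -1.684]
force: [-7.1, 0.7, -1.6]
grip_width: 0.0183
```

```bash
python3 - <<'E'
from meas import *
w,d=pickle.load(open("v16.pkl","rb"))
meas(w,[(217,352),(406,352)],[(216,628),(517,628)],[(457,218),(552,218)])
E
python3 look.py v17
```

```text
foot [[-10.68, 20.92], [8.53, 20.78]] top [[-10.229999999999999, 21.22], [9.11, 20.990000000000002]] tilt deg -0.268246462341494
plate [[9.37, 40.83], [17.16, 40.79]]
[0.5672 0.0107 0.0831] [-7.1  0.7 -1.6] [0.18 1.86 0.02] 20.375 [-87.64  -0.   -96.5 ] 0.018270186299058057
```

View pics/v17.png

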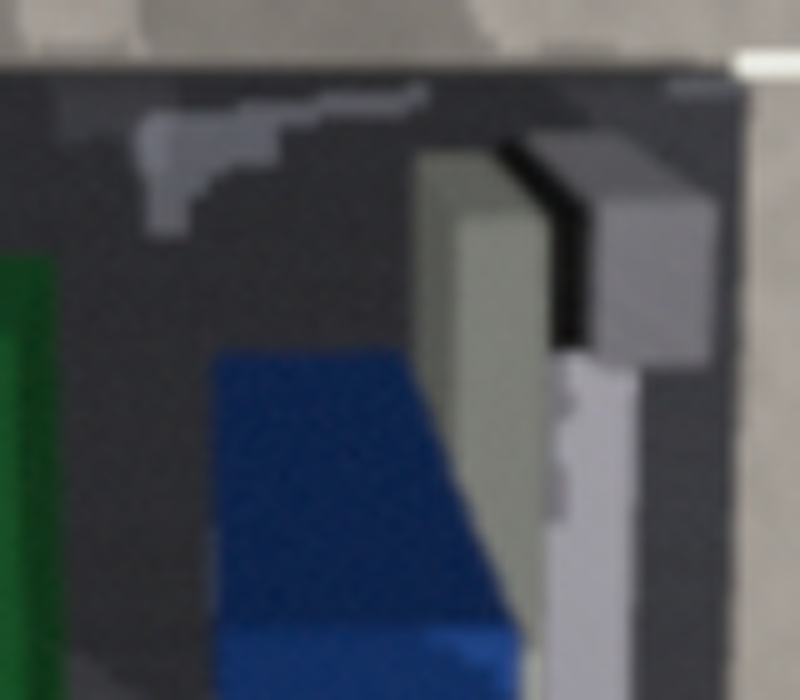

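step_arm:
  targets:
    - [0,0.5,0.2,0,0,0]
    - [0,0,0,0,0,0]
    - [0,0,0,0,0,0]

```text
time_s: 20.85
ee_pos: [0.5674, 0.0107, 0.083]
eef_rot: [-1.529, 0.0, -1.684]
force: [-9.4, 0.3, 2.7]
grip_width: 0.0182
```

```bash
cat > avg.py <<'E'
from h import *
L=[]
for i in range(6):
    camera("scene");o=get_obs();L.append(np.r_[o["ee_pos"]*1000,o["force"],o["moment"]])
print(np.mean(L,0).round(2),np.std(L,0).round(2),o["time_s"])
E
python3 avg.py
```

```text
[ 5.6744e+02  1.0680e+01  8.3030e+01 -9.0100e+00  9.7000e-01  2.6700e+00
  2.4000e-01  2.2500e+00  1.0000e-02] [0.01 0.01 0.01 0.46 0.57 0.52 0.02 0.04 0.05] 21.15
```

step_arm:
  targets:
    - [0,0.5,0,0,0,0]
    - [0,0,0,0,0,0]
    - [0,0,0,0,0,0]

```text
time_s: 21.52
ee_pos: [0.5675, 0.0107, 0.0827]
eef_rot: [-1.529, 0.0, -1.684]
force: [-9.5, 0.1, 3.3]
grip_width: 0.0182
```

step_arm:
  targets:
    - [0,0.5,0,0,0,0]
    - [0,0,0,0,0,0]
    - [0,0,0,0,0,0]

```text
time_s: 21.9
ee_pos: [0.5675, 0.0107, 0.0822]
eef_rot: [-1.529, 0.0, -1.684]
force: [-10.0, 0.9, 3.8]
grip_width: 0.018
```

```bash
python3 avg.py; python3 look.py v18
```

```text
[ 5.6753e+02  1.0700e+01  8.2210e+01 -9.8800e+00  1.0100e+00  3.6500e+00
  2.7000e-01  2.3900e+00 -1.0000e-02] [0.01 0.01 0.01 0.53 0.43 0.33 0.02 0.03 0.04] 22.2
[0.5675 0.0107 0.0822] [-8.9  0.9  3.8] [ 0.24  2.39 -0.03] 22.2 [-87.61   0.   -96.5 ] 0.01814920518747435
```

View pics/v18.png

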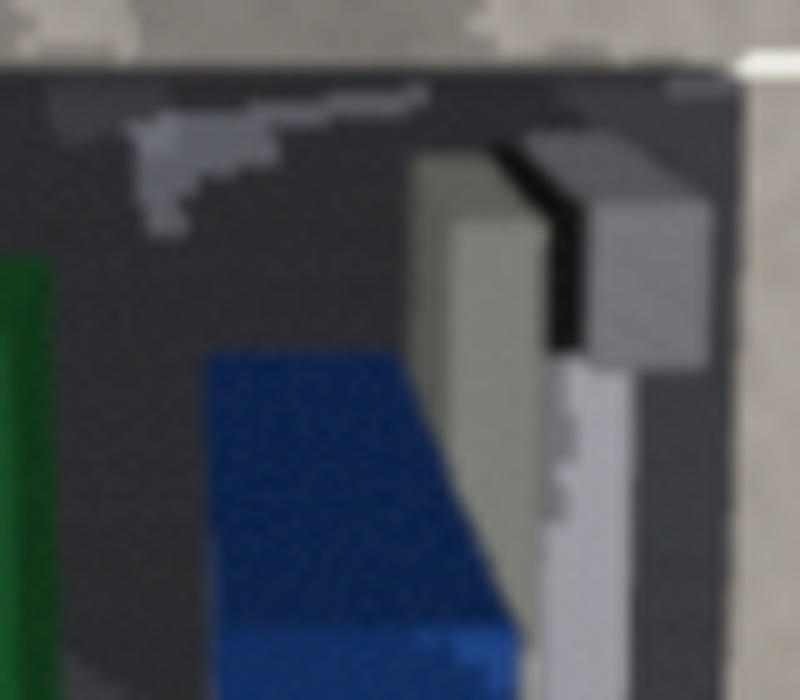

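step_arm:
  targets:
    - [0,0,0,0.5,0,0]
    - [0,0.3,0,0.5,0,0]
    - [0,0,0,0,0,0]
    - [0,0,0,0,0,0]

```text
time_s: 22.8
ee_pos: [0.5675, 0.0107, 0.082]
eef_rot: [-1.512, 0.0, -1.684]
force: [-10.0, 1.6, 5.7]
grip_width: 0.0178
```

```bash
python3 avg.py; python3 look.py v19;python3 - <<'E'
from meas import *
w,d=pickle.load(open("v18.pkl","rb"))
meas(w,[(206,352),(396,352)],[(216,628),(517,628)],[(449,218),(546,218)])
zoom(d["im"],315,140,375,215,8,"d18.png")
E
```

```text
[ 5.6754e+02  1.0710e+01  8.2030e+01 -1.0520e+01  1.2600e+00  5.3600e+00
  3.0000e-01  2.5800e+00  2.0000e-02] [0.01 0.01 0.01 0.46 0.26 0.19 0.04 0.03 0.02] 23.1
[0.5676 0.0107 0.082 ] [-10.3   0.8   5.3] [0.32 2.63 0.04] 23.1 [-8.661e+01  1.000e-02 -9.650e+01] 0.01795926267443401
foot [[-11.790000000000001, 20.94], [7.52, 20.79]] top [[-10.229999999999999, 21.22], [9.11, 20.990000000000002]] tilt deg -0.8203153338411603
plate [[8.66, 40.93], [16.57, 40.89]]
```

View pics/v19.png

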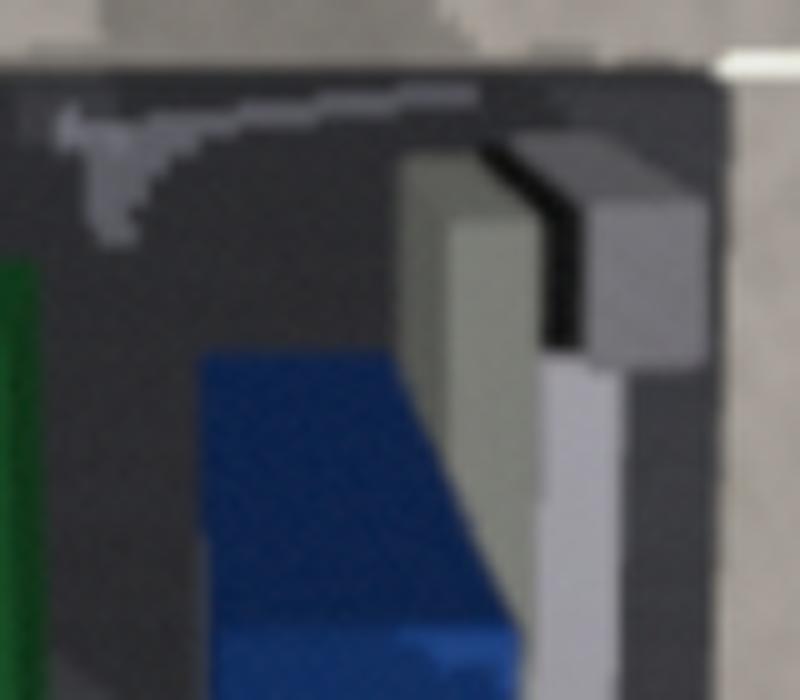

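View pics/d18.png

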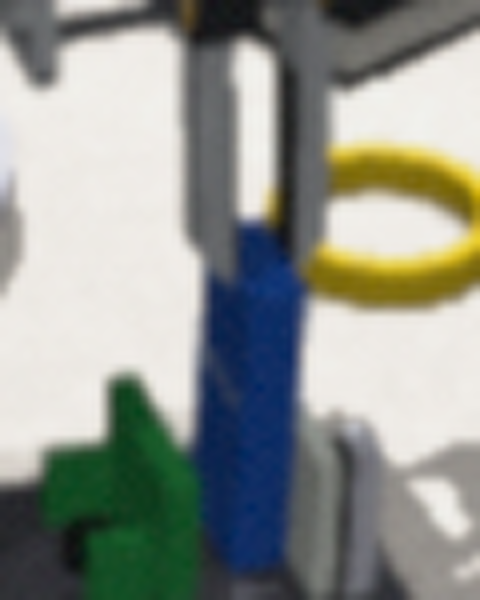

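Run:
```python
from meas import *
w,d=pickle.load(open("v19.pkl","rb"))
meas(w,[(201,352),(390,352)],[(214,628),(517,628)],[(447,218),(542,218)])
```

```text
foot [[-11.06, 20.979999999999997], [8.149999999999999, 20.78]] top [[-11.05, 21.27], [8.43, 20.95]] tilt deg -0.07552621106785526
plate [[8.76, 40.93], [16.53, 40.88]]
```

Run:
```python
from meas import *
w,d=pickle.load(open("v19.pkl","rb"))
o=w["o"];a=np.radians(-6.5);ex=np.array([np.cos(a),np.sin(a),0]);ey=np.array([-ex[1],ex[0],0])
for p,z in(((398,155),.0125),((398,153),.0125),((447,218),.0675)):
    X=onz(w,np.array(p)/10+[290,140],z)[0]-o["ee_pos"];print(X@ex*1000,X@ey*1000)
```

```text
8.872492709581993 40.77070725223594
8.87188903455185 40.969650964853436
8.756673524162462 40.934655839748686
```

step_arm:
  targets:
    - [0,0,0,0.4,0,0]
    - [0,0,0,0,0,0]
    - [0,0,0,0,0,0]
    - [0,0,0,0,0,0]

```text
time_s: 23.7
ee_pos: [0.5676, 0.0107, 0.082]
eef_rot: [-1.505, 0.0, -1.684]
force: [-9.8, 1.3, 5.8]
grip_width: 0.0178
```

```bash
python3 avg.py; python3 look.py v20
python3 - <<'E'
from h import *
s=grab("scene");cv2.imwrite("pics/s20.png",s["im"]);zoom(s["im"],260,140,370,260,5,"s20z.png")
E
```

```text
[ 5.6756e+02  1.0700e+01  8.2030e+01 -1.0170e+01  1.5300e+00  5.2900e+00
  3.1000e-01  2.5300e+00  1.0000e-02] [0.02 0.01 0.02 0.53 0.4  0.32 0.03 0.02 0.02] 24.0
[0.5676 0.0107 0.082 ] [-10.1   1.4   4.7] [ 0.33  2.52 -0.01] 24.0 [-86.2   0.  -96.5] 0.01788432961718542
```

View pics/v20.png

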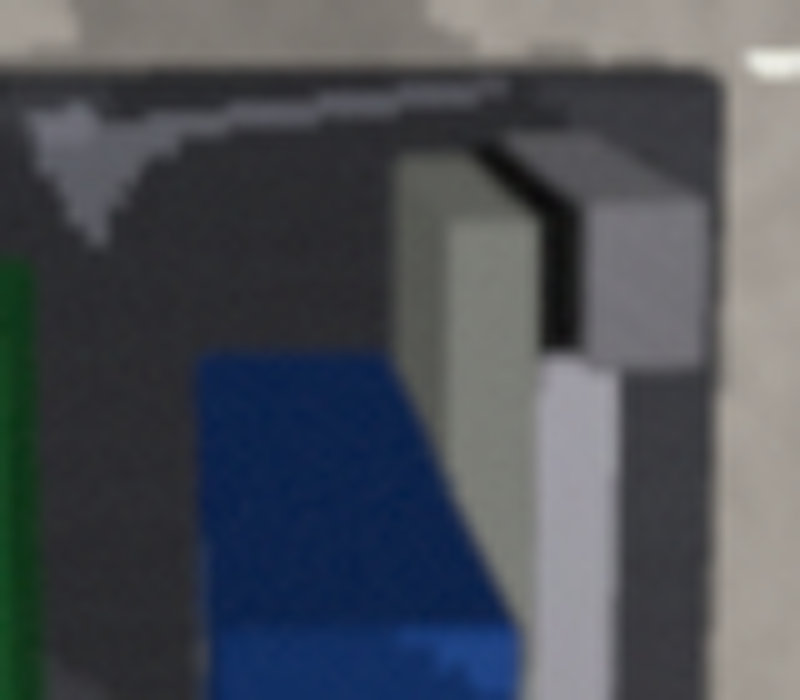

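View pics/s20.png

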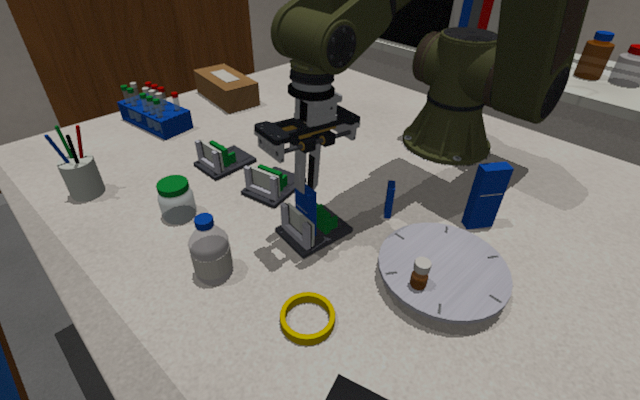

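View pics/s20z.png

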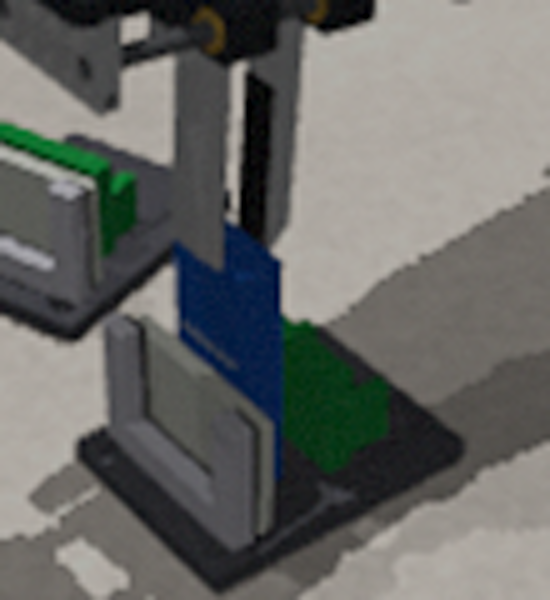

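Run:
```python
from meas import *
w,d=pickle.load(open("v20.pkl","rb"))
meas(w,[(197,352),(387,352)],[(211,628),(517,628)],[(445,218),(541,218)])
o=w["o"]["ee_pos"];a=np.radians(-6.5);print("plate travel",o[0]*1000*np.cos(a)+o[1]*1000*np.sin(a)+8.75-563.2)
from station import job
job.hand_in()
```

```text
foot [[-10.97, 20.990000000000002], [8.34, 20.77]] top [[-11.530000000000001, 21.3], [8.16, 20.93]] tilt deg 0.1927214406353094
plate [[8.7, 40.93], [16.56, 40.87]]
plate travel 8.273137155835684
the job is handed in; nothing more can be done
```

The spacer is standing in jig_a's gap and holding the plate against the gasket, still gripped at 60 N. I handed the job in at about 24 s of the 38 s allowed.

**Last checks**
- **Plate:** it has moved about 8.3 mm against the nominal 8 mm. The push reads about 10 N, well above the 5 N spring, so I take it as flush.
- **Spacer:** it stands within about 0.2° of vertical and flat along the plate. It was within about 1 mm of the middle of the gap's length when last checked, before the push.
- **Depth:** the tool is at the same height as when the foot first touched the floor of the gap. The upward force now is about 5 N, but part of that may be friction against the plate, so I can't show floor contact directly.
- **Other things:** in the last scene picture the vial is standing on the turntable, and the other two jigs, the bottle, the jar and the tape look undisturbed.

**What went wrong on the way**
- **Tilt in the grip:** the spacer sat about 1° off vertical in the gripper after lifting, so I corrected that before inserting it.
- **First push:** the foot dragged on the gap floor, the spacer tilted a few degrees in the grip and part of that stayed as slip. The plate had not visibly moved. I raised and backed off slightly, gripped harder, re-levelled and pushed again.

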